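Stack the radio station's units on their two plates

ROBOT

A 6-joint arm with a two-finger parallel gripper is mounted at the origin on the work surface. World frame = base frame: x ahead of the robot, y to its left, z up, the work surface at z = 0. Lengths are in mm, angles in rad, forces in N, time in s.
With the tool pointing down it reaches from about 300 to 775 mm from the base axis. Payload 14.6 kg.
Tool frame: the origin (TCP) lies midway between the tips of the shut fingers; the grasp point (between the pads) lies 19 mm behind it (manip.tcp_to_grasp is the distance from the TCP to the grasp point, in mm); z points along the fingers, x is the direction in which the jaws open and shut, and the axes are right-handed (so a half turn about z gives the same grasp; the last joint's range is limited). The gripper opens to 94 mm and grips with 3 to 60 N. Pads are 16 mm wide; open, the fingers measure 119 mm over their backs; the gripper's body (75 mm by 177 mm) begins 78 mm behind the grasp point.
Start: joints at [-1.395, 0.3, 1.521, -0, 1.321, -0.067], TCP at [132.225, -533.859, 205.446] pointing down, gripper open.
Joint ranges: [-3.03, 3.03], [-0.79, 2.21], [0.23, 2.52], [-1.04, 4.18], [0, 3.07], [-2.55, 2.55]. Speed limits (rad/s): [2.22, 2.22, 2.57, 3.14, 3.14, 3.14].

INTERFACE

Orientations are given as [roll, pitch, yaw] about the fixed x, y, z axes, in that order (R = Rz(yaw) Ry(pitch) Rx(roll)).
In Python, from cell import manip gives the robot as it stands.
- The arm moves only by the tool arm_command, never from a script. Its argument "steps" is a list of rows, each a list of 3 entries, a list of its own where there are three numbers: the opening, from 0 (shut) to 1 (fully open), then the shift along the tool's x, y, z in cm, then the turn about the tool's z in rad. A call has 1 to 5 rows; each row shifts and turns the commanded pose from where the row before left it, along the tool's axes as they then stand; what a row does not reach is not made up. A row lasts 1/12 s, in which the tool goes at most 41.7 mm and 7.16 degrees, less where a joint would pass 70% of its speed; a pose out of reach is approached as far as the arm can. A call with a gripper value outside its range is refused whole. The fingers move at their own pace and stop on an object; "force" is the grip in N (left out, the last holds). Time passes only in rows, so rows that do not move let the fingers close. It gives the time, the measured TCP pose, the force and the opening at its end, in the units of the state.
- manip.read_state(): the state, without advancing time (a new reading comes with each control period).
- manip.camera(name): name is "scene" or "top" or "wrist"; returns (picture, depth): 384x512x3 uint8, red, green, blue; 384x512 float32, mm along the optical axis (not along the pixel's ray), 0 where there is no reading.
- manip.calibration(name): a dict with "fx", "fy", "cx", "cy" (pixels), "R" (3x3) and "t" (3): a world point X has camera coordinates R X + t; the wrist camera has in their place "tool_from_camera" (4x4, takes a point from camera to tool coordinates, whose origin is the TCP and whose axes are the tool frame's). Camera axes: x right, y down, z forward; pixel columns grow to the right and rows downward; lengths in mm; the calibration is good to about 2 mm. A picture is of the moment at which its call begins: read the wrist's pose just before it. calibration takes no time and is no camera call.
- manip.sign_off(): hands the job in, once; it reports no verdict.
The state is a dict: "clock": time; "joints": joint angles; "qd": joint speeds; "effort": joint torques, N m; "eef_pos": TCP position; "eef_rot": TCP orientation; "wrist_force": force on the tool from outside, world axes, zero at the start; "moment": the same for the moment, N m; "finger_gap": finger opening in mm.
Only numpy, scipy, OpenCV 4.12 (cv2) and the standard library are available. Lean on these libraries where they do the work, as an engineer would, in place of code of your own. Each camera call takes 0.05 s, during which the arm holds its last target.

TASK

Set up the station's two stacks. On the blue plate stand the dark grey power supply, on it the black antenna tuner with the orange stripe, and on top the blue frequency counter with the green display; on the yellow plate stand the aluminium finned amplifier with the fan on top of it, over its middle. Centre each unit on what is below it with its sides lined up, keep the units upright, and leave the red cup, the handheld radio and the mouse where they are.

Things in the scene. Friction and masses are not known exactly. Their poses are not given: they have to be found in the camera images.
- psu_mid (a point): The power supply: a dark grey box, 96 mm long (x), 54 mm wide (y), 40 mm high, 0.45 kg or so, with six black slots across its flat top and a red and a black terminal standing 10 mm out of its front (-x) end. This point is the centre of the case, half-way up. x runs along its length, away from its front; y across its width; z up. It lies flat on the table at the start, turned at most 30 degrees from facing the robot.
- tuner_mid (a point): The antenna tuner: a black box with an orange stripe across its flat top, 96 mm long (x), 54 mm wide (y), 36 mm high, about 0.35 kg, with two silver knobs standing 10 mm out of its front (-x) end. This point is the centre of the case, half-way up. x runs along its length, away from its front; y across its width; z up. It lies flat on the table at the start, turned at most 30 degrees from facing the robot.
- counter_mid (a point): The frequency counter: a blue box, 80 mm long (x), 50 mm wide (y), 32 mm high, about 0.22 kg, with a bright green display in a black frame on its top and on its front (-x) end. This point is the centre of the case, half-way up. x runs along its length, away from its front; y across its width; z up. It lies flat on the table at the start, turned at most 30 degrees from facing the robot.
- amp_mid (a point): The amplifier: a bare aluminium box, 96 mm long (x), 54 mm wide (y), 40 mm high to the tips of the nine lengthwise fins that form its top (they carry things like a flat top), about 0.4 kg, with two brass connectors standing 12 mm out of its front (-x) end. This point is the centre of the case, half-way up. x runs along its length, away from its front; y across its width; z up. It lies flat on the table at the start, turned at most 30 degrees from facing the robot.
- fan_mid (a point): The fan: a square black fan, 55 mm by 55 mm, 30 mm high, about 0.12 kg, with a white hub and seven white blades seen from above; it is to be handled as a solid block. This point is its centre, half-way up; x and y are along its sides, z up. It lies flat on the table at the start, its sides turned at most 30 degrees from the table's.
- blue_plate_top (a point): The blue stacking plate, fixed to the table: a flat plate without rim, 110 mm long (x), 80 mm wide (y), 6 mm thick. This point is the centre of its top face; x along its length, away from the robot, z up; turned by at most 15 degrees.
- yellow_plate_top (a point): The yellow stacking plate, fixed to the table: otherwise as the blue one. This point is the centre of its top face; x along its length, z up.
- mug_mid (a point): A red cup without handle, 76 mm across, 90 mm high, loose: to be left alone. This point is its centre, half-way up.
- handheld_mid (a point): A green handheld radio lying flat, 92 mm long (x), 52 mm wide, 30 mm high, with a 26 mm black stub aerial at its +x end, loose: to be left alone. This point is the centre of its case, half-way up.
- mouse_mid (a point): A black and grey computer mouse, 95 mm long (x), 56 mm wide, 31 mm high, loose: to be left alone. This point is its centre, 15 mm above the table.
Mind the look-alikes: they are no part of the job. What is shaped like the part that bears psu_mid but brown or pink is not meant. Leave any purple look-alike of the part that bears tuner_mid alone.

How it is judged:
By the outcome, as a careful person would: the job done as asked, in the order asked, and still so for the second after the job is handed in, with the robot touching nothing.
It also fails if it takes over 134 s, if anything falls off the work surface, if the arm or the gripper's body presses on something with over 40 N, if the wrist force passes 120 N, or if a joint passes its speed limit or range.

## Working session

There is one attempt and no reset: what is moved stays moved. The work goes in short steps, Python scripts to look and compute and a tool call to move; the robot and the scene stay as the last step left them, time stands still between calls to the robot, and variables do not carry over. Pictures are saved under pics/ and viewed, and the job is handed in when it is done.

Besides the shell and the picture viewer there is one more tool, called by a JSON object that holds its "op" and its "data". arm_command: Moves the arm, as the interface text tells. Its arguments: {"type":"object","properties":{"steps":{"type":"array","items":{"type":"array"}},"force":{"type":"number"}},"required":["steps"]}

```bash
mkdir -p pics; ls; python3 - <<'E'
from cell import manip
import cv2,numpy as np,pickle
print(manip.read_state())
for n in ["top","scene"]:
    p,d=manip.camera(n); c=manip.calibration(n)
    np.savez(f"pics/{n}0.npz",p=p,d=d); print(n,c)
    cv2.imwrite(f"pics/{n}0.png",cv2.resize(p[:,:,::-1],(800,600),interpolation=cv2.INTER_CUBIC))
print(manip.calibration("wrist"))
E
```

```text
pics
{'clock': 0.0, 'joints': array([-1.39460339e+00,  3.00466367e-01,  1.52161540e+00, -2.14856137e-06,
        1.32067180e+00, -6.66029436e-02]), 'qd': array([ 5.00652507e-05,  5.12966181e-04,  1.04331294e-03, -2.07522838e-04,
       -6.51351909e-04,  3.24805890e-04]), 'effort': array([ 1.87913953e-03, -5.31806266e+01, -3.52738452e+01,  7.09070242e-02,
        2.43754894e-02, -1.05588877e-04]), 'eef_pos': array([ 132.17720022, -533.60313981,  204.87440133]), 'eef_rot': array([-3.14151747e+00,  1.15848491e-03, -1.32799987e+00]), 'wrist_force': array([-0.1680285 ,  0.25771982,  0.04316119]), 'moment': array([-0.01962773, -0.0755989 ,  0.05128801]), 'finger_gap': 94.08562706818618}
top {'fx': 415.17003080610203, 'fy': 415.17003080610203, 'cx': 255.62730437927712, 'cy': 199.26192674160637, 'R': array([[-0.01040864, -0.99991871, -0.0073641 ],
       [-0.99691564,  0.01094971, -0.07771305],
       [ 0.07778737,  0.00653249, -0.99694857]]), 't': array([  60.5832154 ,  426.12511629, 1390.42349511])}
scene {'fx': 366.3645853351289, 'fy': 366.3645853351289, 'cx': 252.3987190983207, 'cy': 187.24198996200016, 'R': array([[-0.85700542,  0.51522954, -0.00895715],
       [ 0.4478125 ,  0.73604215, -0.50764743],
       [-0.25496211, -0.43906772, -0.86151834]]), 't': array([ 350.18761555, -198.28983225, 1161.17155309])}
{'fx': 302.8448391069431, 'fy': 302.8448391069431, 'cx': 255.29983717005558, 'cy': 192.9558533956609, 'tool_from_camera': array([[ 9.99999874e-01, -4.69314970e-04, -1.78626840e-04,
        -2.88609859e-01],
       [ 4.98850425e-04,  9.69204007e-01,  2.46258695e-01,
        -7.16531346e+01],
       [ 5.75529570e-05, -2.46258753e-01,  9.69204119e-01,
        -1.78998158e+02],
       [ 0.00000000e+00,  0.00000000e+00,  0.00000000e+00,
         1.00000000e+00]])}
```

View pics/top0.png

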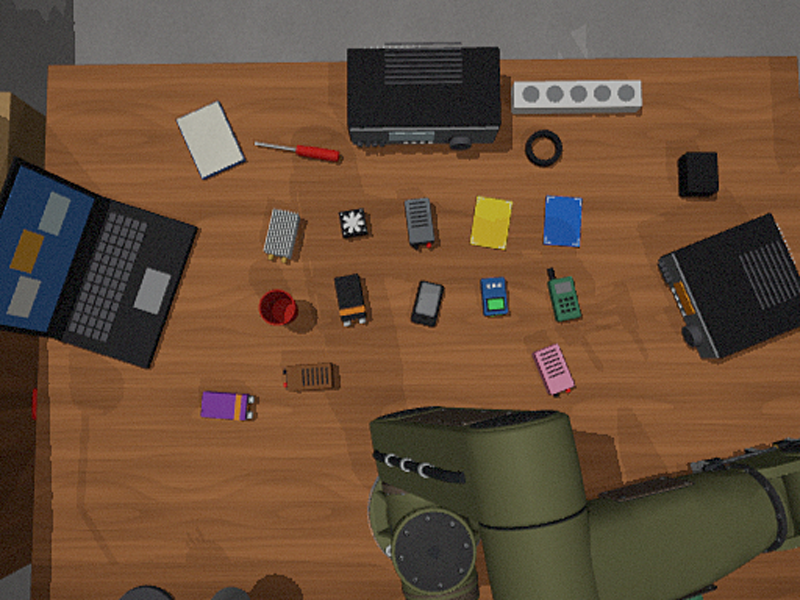

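View pics/scene0.png

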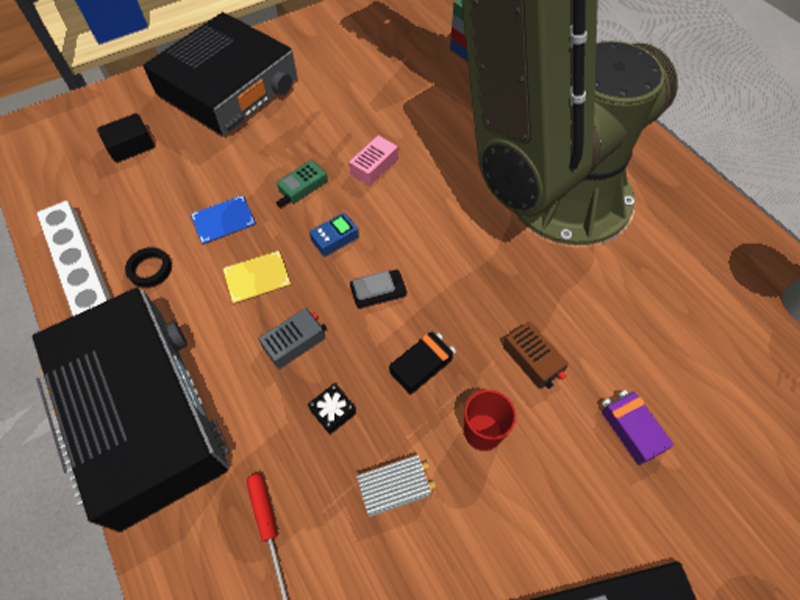

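The top view (800 px wide) shows:
- **Row x≈far:** amplifier (282,234), fan (353,222), PSU (420,222), yellow plate (491,222), blue plate (562,221).
- **Nearer row:** cup (278,307), tuner (351,299), mouse (428,303), counter (494,297), handheld (563,297).
- **Look-alikes:** brown (310,377), pink (553,370), purple (228,405).

Next, a coarse localisation.

```bash
cat > h.py <<'E'
import numpy as np,cv2
from cell import manip
def px2w(u,v,z,c,state=None):
    u=np.asarray(u,float);v=np.asarray(v,float)
    ray=np.stack([(u-c['cx'])/c['fx'],(v-c['cy'])/c['fy'],np.ones_like(u)],-1)
    if 'R' in c:
        R=c['R'].T; o=-R@c['t']
    else:
        T=c['tool_from_camera']; Rt=rpy(state['eef_rot']); R=Rt@T[:3,:3]; o=Rt@T[:3,3]+state['eef_pos']
    d=ray@R.T
    return o+d*((z-o[2])/d[...,2])[...,None]
def rpy(a):
    from scipy.spatial.transform import Rotation as Ro
    return Ro.from_euler('xyz',a).as_matrix()
def shot(name):
    s=manip.read_state(); p,d=manip.camera('wrist'); np.savez(f'pics/{name}.npz',p=p,d=d,pos=s['eef_pos'],rot=s['eef_rot'])
    cv2.imwrite(f'pics/{name}.png',cv2.resize(p[:,:,::-1],(800,600),interpolation=cv2.INTER_CUBIC)); print(s['clock'],s['eef_pos'].round(1),s['eef_rot'].round(4))
def load(name):
    f=np.load(f'pics/{name}.npz'); return f['p'],f['d'],dict(eef_pos=f['pos'],eef_rot=f['rot'])
def cloud(d,c,state=None):
    v,u=np.mgrid[:d.shape[0],:d.shape[1]]
    P=np.stack([(u-c['cx'])/c['fx']*d,(v-c['cy'])/c['fy']*d,d],-1)
    if 'R' in c: return (P-c['t'])@c['R']
    T=c['tool_from_camera'];Rt=rpy(state['eef_rot'])
    return (P@T[:3,:3].T+T[:3,3])@Rt.T+state['eef_pos']
def at(dx,dy,dyaw,yaw0):
    "world shift -> tool shift cm"
    return np.array([np.cos(yaw0)*dx+np.sin(yaw0)*dy, np.sin(yaw0)*dx-np.cos(yaw0)*dy])/10, -dyaw
E
python3 - <<'E'
from h import *
c=manip.calibration('top'); d=np.load('pics/top0.npz')['d']
C=cloud(d,c)
names=dict(amp=(282,234,40),fan=(353,222,30),psu=(420,222,40),yp=(491,222,6),bp=(562,221,6),tun=(351,299,36),cnt=(494,297,32),mug=(278,307,90),mouse=(428,303,25),hh=(563,297,30))
for n,(u,v,z) in names.items():
    u/=1.5625;v/=1.5625
    print(n,px2w(u,v,z,c).round(0),C[int(v),int(u)].round(0))
E
```

```text
amp [595. 307.  40.] [600. 311.  28.]
fan [622. 155.  30.] [623. 158.  24.]
psu [618.   9.  40.] [618.  12.  40.]
yp [ 623. -148.    6.] [ 624. -148.    3.]
bp [ 624. -305.    6.] [ 625. -303.    5.]
tun [453. 159.  36.] [453. 161.  44.]
cnt [ 454. -147.   32.] [ 454. -146.   36.]
mug [433. 306.  90.] [442. 326.   2.]
mouse [443.  -6.  25.] [446.  -3.  31.]
hh [ 453. -296.   30.] [ 453. -295.   28.]
```

{"op": "arm_command", "data": {"steps": [[1,[0,0,0],0.1215],[1,[0,0,0],0.1215],[1,[-2.4,-3.1,0],0],[1,[-2.4,-3.1,0],0],[1,[-2.4,-3.1,0],0]]}}

```text
clock: 0.52
eef_pos: [225.8, -460.8, 205.0]
eef_rot: [3.141, 0.001, -1.573]
wrist_force: [0.8, -0.1, 0.2]
finger_gap: 94.3
```

{"op": "arm_command", "data": {"steps": [[1,[-2.4,-3.1,0],0],[1,[-2.4,-3.1,0],0],[1,[-2.4,-3.1,0],0],[1,[-2.4,-3.1,0],0],[1,[-2.4,-3.1,0],0]]}}

```text
clock: 0.93
eef_pos: [381.4, -340.3, 205.3]
eef_rot: [3.141, 0.0, -1.571]
wrist_force: [-0.1, -0.6, 0.1]
finger_gap: 94.3
```

{"op": "arm_command", "data": {"steps": [[1,[-2.4,-3.1,0],0],[1,[-2.4,-3.1,0],0],[1,[-2.4,-3.1,0],0],[1,[-2.4,-3.1,0],0],[1,[-2.4,-3.1,0],0]]}}

```text
clock: 1.35
eef_pos: [536.5, -220.3, 205.2]
eef_rot: [3.141, 0.0, -1.571]
wrist_force: [-0.6, -0.2, 0.6]
finger_gap: 93.8
```

```bash
python3 -c "
from h import *
shot('w1')"
```

```text
1.35 [ 536.5 -220.3  205.2] [ 3.1412e+00  2.0000e-04 -1.5709e+00]
```

{"op": "arm_command", "data": {"steps": [[1,[-4,0,0],0],[1,[-4,0,0],0],[1,[-4,0,0],0],[1,[-4,0,0],0],[1,[-4,0,0],0]]}}

```text
clock: 1.82
eef_pos: [534.8, -20.1, 205.2]
eef_rot: [3.141, 0.0, -1.571]
wrist_force: [1.1, -0.5, 0.4]
finger_gap: 93.9
```

{"op": "arm_command", "data": {"steps": [[1,[-4,0,0],0],[1,[-4,0,0],0],[1,[-4,0,0],0],[1,[-4,0,0],0],[1,[-4,0,0],0]]}}

```text
clock: 2.23
eef_pos: [534.8, 180.0, 205.3]
eef_rot: [3.141, -0.0, -1.571]
wrist_force: [1.4, -0.5, -0.8]
finger_gap: 93.6
```

```bash
python3 -c "
from h import *
shot('w2')"
```

```text
2.2333 [534.8 180.  205.3] [ 3.1412e+00 -1.0000e-04 -1.5710e+00]
```

View pics/w1.png

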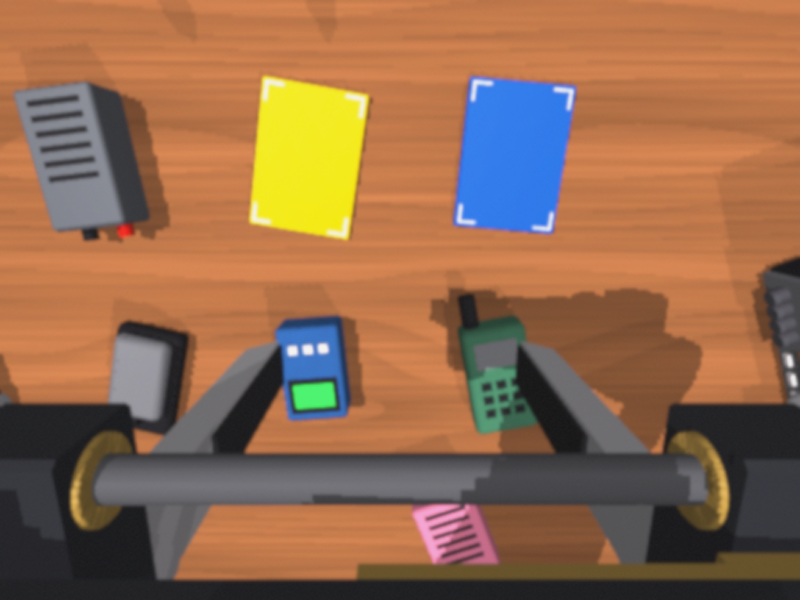

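View pics/w2.png

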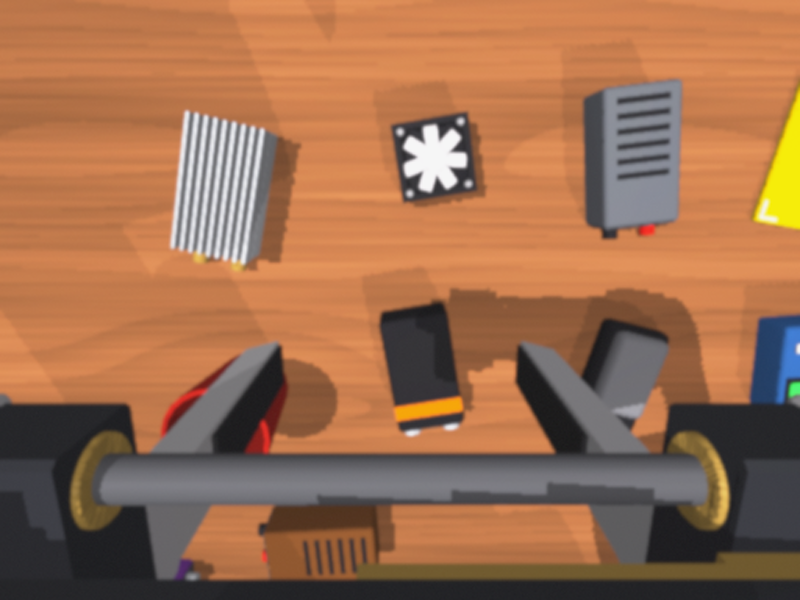

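```bash
python3 - <<'E'
from h import *
c=manip.calibration('wrist')
for n in ['w1','w2']:
    p,d,s=load(n); C=cloud(d,c,s)
    print(n,'table z',np.median(C[5:40,200:300,2]),C[5:40,200:300,2].std())
    hsv=cv2.cvtColor(p,cv2.COLOR_RGB2HSV)
    if n=='w1':
        for nm,lo,hi in [('blue',(100,150,120),(125,255,255)),('yel',(22,150,120),(34,255,255))]:
            m=cv2.inRange(hsv,lo,hi); m[190:]=0
            m=cv2.morphologyEx(m,cv2.MORPH_CLOSE,np.ones((15,15)))
            k=max(cv2.findContours(m,0,1)[0],key=cv2.contourArea)
            v,u=np.nonzero(cv2.drawContours(m*0,[k],-1,1,-1))
            W=px2w(k[:,0,0],k[:,0,1],6,c,s)
            r=cv2.minAreaRect(W[:,:2].astype(np.float32)); M=px2w(u,v,6,c,s).mean(0)
            print(nm,r,M.round(1), C[v,u,2].mean())
    for nm,w in dict(psu1=('w1',40,(618,10)),amp=('w2',40,(595,307)),fan=('w2',30,(622,155)),psu=('w2',40,(618,10)),tun=('w2',36,(453,159)),cnt=('w1',32,(454,-147))).items():
        if w[0]!=n: continue
        m=(np.hypot(C[...,0]-w[2][0],C[...,1]-w[2][1])<70)&(abs(C[...,2]-w[1])<6)&(d>0)
        m=cv2.morphologyEx(m.astype(np.uint8),cv2.MORPH_OPEN,np.ones((3,3)))
        v,u=np.nonzero(m)
        W=px2w(u,v,w[1],c,s)
        print(nm,len(u),C[v,u,2].mean().round(1),C[v,u,2].std().round(1),[np.round(x,2) for x in cv2.minAreaRect(W[:,:2].astype(np.float32))],W.mean(0).round(1))
E
```

```text
w1 table z -0.27590584751145286 25.128166962373502
blue ((625.61181640625, -306.468994140625), (77.78975677490234, 107.07191467285156), 85.25931549072266) [ 627.5 -306.6    6. ] 7.219085785734861
yel ((623.513916015625, -149.0606689453125), (79.95863342285156, 109.54966735839844), 80.28544616699219) [ 625.5 -149.3    6. ] 6.769243638988452
psu1 4644 39.5 1.1 [array([623.72,   7.61]), array([95.75, 55.9 ]), np.float64(6.65)] [625.4   7.9  40. ]
cnt 2328 31.6 1.1 [array([ 460.46, -150.61]), array([80.52, 49.98]), np.float64(4.39)] [ 461.2 -151.1   32. ]
w2 table z -0.31396705349240506 23.40905605167263
amp 2891 38.5 1.8 [array([600.94, 309.32]), array([55.46, 95.63]), np.float64(77.25)] [602.7 309.7  40. ]
fan 1910 28.6 1.6 [array([623.31, 155.04]), array([54.86, 54.91]), np.float64(9.27)] [623.8 154.8  30. ]
psu 4608 39.4 1.1 [array([623.33,  12.45]), array([95.62, 54.86]), np.float64(6.64)] [625.   12.5  40. ]
tun 3144 35.4 0.9 [array([460.32, 162.14]), array([96.72, 53.79]), np.float64(9.43)] [461.6 162.4  36. ]
```

{"op": "arm_command", "data": {"steps": [[1,[3.4,-1.76,1.1],0],[1,[3.4,-1.76,1.1],0],[1,[3.4,-1.76,1.1],0],[1,[3.4,-1.76,1.1],0],[1,[3.4,-1.76,1.1],-0.116]]}}

```text
clock: 2.7
eef_pos: [623.7, 6.2, 149.6]
eef_rot: [3.141, 0.0, -1.457]
wrist_force: [0.3, 0.4, 0.0]
finger_gap: 93.8
```

```bash
cat >> h.py <<'E'
def top(name,z,xy,rad=70,lo=3,hi=4,view=False):
    "fit rectangle on upper face by depth, from wrist shot"
    c=manip.calibration('wrist'); p,d,s=load(name); C=cloud(d,c,s)
    m=(np.hypot(C[...,0]-xy[0],C[...,1]-xy[1])<rad)&(C[...,2]-z>-lo)&(C[...,2]-z<hi)&(d>0)
    m=cv2.morphologyEx(m.astype(np.uint8),cv2.MORPH_OPEN,np.ones((3,3)))
    n,l,st,_=cv2.connectedComponentsWithStats(m); m=(l==1+st[1:,4].argmax())
    v,u=np.nonzero(m); W=px2w(u,v,z,c,s)
    r=cv2.minAreaRect(W[:,:2].astype(np.float32)); a=r[2]; sz=r[1]
    cand=[(a,sz),(a-90,sz[::-1])]; a,sz=min(cand,key=lambda t:abs(t[0]))
    print(name,'z',C[v,u,2].mean().round(1),'ctr',np.round(r[0],1),'size',np.round(sz,1),'yaw deg',round(a,2),'gripyaw',round(np.radians(a)-np.pi/2,4),'mean',W[:,:2].mean(0).round(1))
    print('  tcp',s['eef_pos'].round(1),'yaw',s['eef_rot'][2].round(4),'shift cm, turn',at(r[0][0]-s['eef_pos'][0],r[0][1]-s['eef_pos'][1],np.radians(a)-np.pi/2-s['eef_rot'][2],s['eef_rot'][2]))
    return r[0],a
E
python3 - <<'E'
from h import *
shot('p1'); top('p1',40,(623,10))
E
```

```text
2.7 [623.7   6.2 149.6] [ 3.1411e+00  1.0000e-04 -1.4568e+00]
p1 z 39.6 ctr [625.1  10.6] size [93.6 53.3] yaw deg 6.5 gripyaw -1.4573 mean [626.6  10.8]
  tcp [623.7   6.2 149.6] yaw -1.4568 shift cm, turn (array([-0.42182052, -0.1917963 ]), np.float64(0.00048300386367849946))
```

View pics/p1.png

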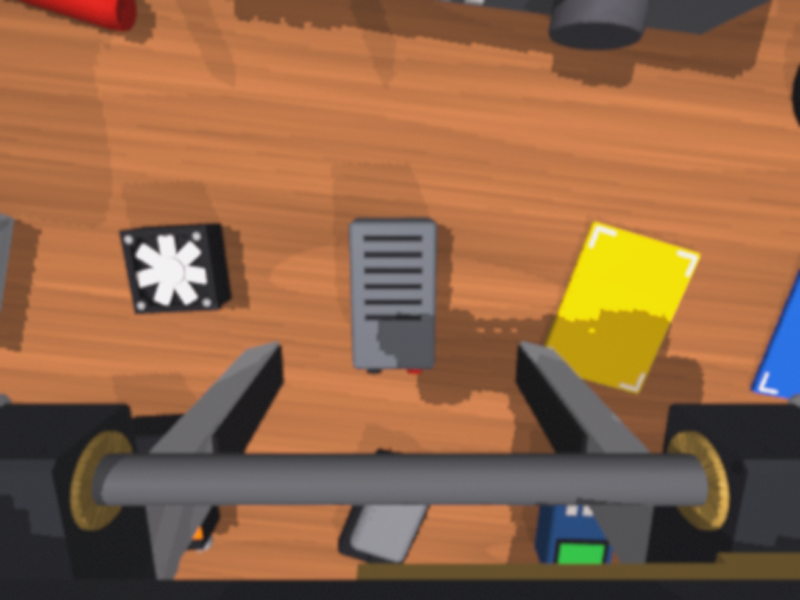

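{"op": "arm_command", "data": {"steps": [[1,[-0.42,-0.15,0],0],[1,[0,0,3.9],0],[1,[0,0,3.9],0],[1,[0,0,3.9],0],[1,[0,0,2.6],0]]}}

```text
clock: 3.17
eef_pos: [622.6, 13.4, 4.0]
eef_rot: [3.138, 0.001, -1.455]
wrist_force: [0.0, -0.2, 0.2]
finger_gap: 93.6
```

{"op": "arm_command", "data": {"steps": [[0,[0,0,0],0],[0,[0,0,0],0],[0,[0,0,0],0],[0,[0,0,0],0],[0,[0,0,0],0]], "force": 25}}

```text
clock: 3.58
eef_pos: [625.1, 12.5, 9.3]
eef_rot: [-3.139, -0.0, -1.455]
wrist_force: [-0.8, -0.7, 0.4]
finger_gap: 64.2
```

{"op": "arm_command", "data": {"steps": [[0,[0,0,0],0],[0,[0,0,0],0],[0,[0,0,0],0],[0,[0,0,0],0]]}}

```text
clock: 3.92
eef_pos: [624.9, 12.1, 8.7]
eef_rot: [-3.14, -0.001, -1.455]
wrist_force: [-1.6, -2.2, 6.8]
finger_gap: 53.8
```

{"op": "arm_command", "data": {"steps": [[0,[0,0,-1],0],[0,[0,0,-2],0],[0,[0,0,-3],0],[0,[0,0,-3],0],[0,[0,0,-2],0]]}}

```text
clock: 4.33
eef_pos: [624.5, 12.5, 120.5]
eef_rot: [-3.14, -0.0, -1.455]
wrist_force: [0.0, -0.6, -4.7]
finger_gap: 54.2
```

```bash
python3 - <<'E'
from h import *
shot('p2'); s=manip.read_state(); print(s['finger_gap'],s['wrist_force'], at(626-s['eef_pos'][0],-306-s['eef_pos'][1],0,s['eef_rot'][2]))
top('p2',40+s['eef_pos'][2]-8.7,s['eef_pos'][:2])
E
```

```text
4.3333 [624.5  12.5 120.5] [-3.140e+00 -1.000e-04 -1.455e+00]
53.758491680670424 [ 1.27790697 -0.39057298  1.09167474] (array([31.63139818,  3.67883908]), 0)
p2 z 156.1 ctr [630.   45.7] size [ 5.2 13. ] yaw deg -10.03 gripyaw -1.7459 mean [629.8  45.5]
  tcp [624.5  12.5 120.5] yaw -1.455 shift cm, turn (array([-3.23568537, -0.92245243]), np.float64(0.29089999612334694))
```

View pics/p2.png

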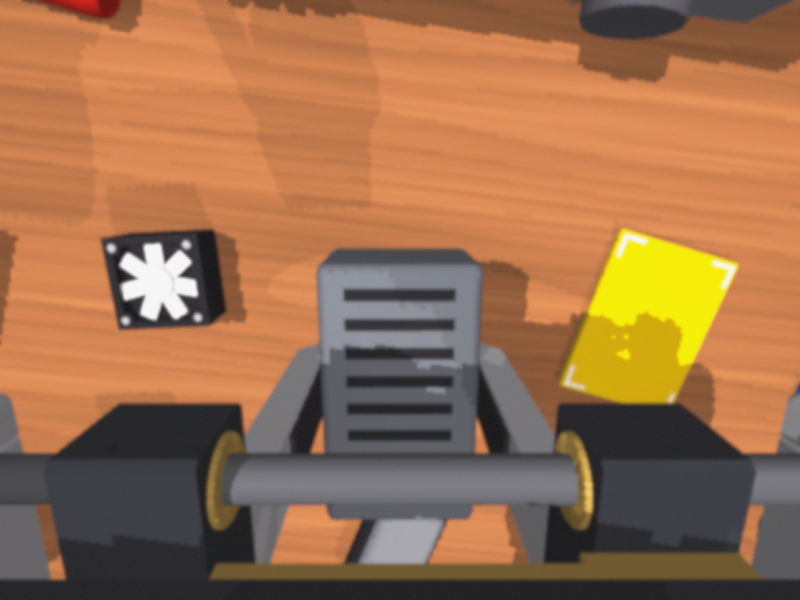

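{"op": "arm_command", "data": {"steps": [[0,[0,0,0],0.1],[0,[0,0,0],0.1],[0,[3.6,0.64,0],0],[0,[3.6,0.64,0],0],[0,[3.6,0.64,0],0]]}}

```text
clock: 4.8
eef_pos: [595.0, -94.2, 116.4]
eef_rot: [3.14, 0.0, -1.654]
wrist_force: [0.7, 0.3, -4.8]
finger_gap: 53.9
```

{"op": "arm_command", "data": {"steps": [[0,[3.6,0.64,0],0],[0,[3.6,0.64,0],0],[0,[3.6,0.64,0],0],[0,[3.6,0.64,0],0],[0,[3.6,0.64,0],0]]}}

```text
clock: 5.22
eef_pos: [547.8, -271.6, 116.5]
eef_rot: [3.14, 0.001, -1.655]
wrist_force: [0.7, -1.0, -4.8]
finger_gap: 53.6
```

{"op": "arm_command", "data": {"steps": [[0,[3.6,0.64,0],0],[0,[0,0,0],0],[0,[0,0,0],0]]}}

```text
clock: 5.47
eef_pos: [538.5, -306.9, 116.3]
eef_rot: [3.14, 0.001, -1.658]
wrist_force: [0.4, 0.5, -5.1]
finger_gap: 53.6
```

```bash
cat >> h.py <<'E'
def plate(name,col,z=6):
    c=manip.calibration('wrist'); p,d,s=load(name); hsv=cv2.cvtColor(p,cv2.COLOR_RGB2HSV)
    lo,hi={'blue':((100,150,60),(125,255,255)),'yel':((22,150,80),(34,255,255))}[col]
    m=cv2.inRange(hsv,lo,hi); m=cv2.morphologyEx(m,cv2.MORPH_CLOSE,np.ones((9,9)))
    for k in cv2.findContours(m,0,1)[0]:
        if cv2.contourArea(k)<1500: continue
        W=px2w(k[:,0,0],k[:,0,1],z,c,s); r=cv2.minAreaRect(W[:,:2].astype(np.float32)); a=r[2]; sz=r[1]
        a,sz=min([(a,sz),(a-90,sz[::-1])],key=lambda t:abs(t[0]))
        y=s['eef_rot'][2]
        print(name,col,np.round(r[0],1),np.round(sz,1),round(a,2),'gripyaw',round(np.radians(a)-np.pi/2,4),'from tcp',s['eef_pos'].round(1),round(y,4),at(r[0][0]-s['eef_pos'][0],r[0][1]-s['eef_pos'][1],np.radians(a)-np.pi/2-y,y))
E
python3 - <<'E'
from h import *
shot('b1'); plate('b1','blue'); plate('w1','blue');plate('w1','yel');plate('p1','yel');plate('p2','yel')
top('w1',40,(623,10));top('w2',40,(623,10));top('w2',30,(623,155));top('p1',30,(623,155))
E
```

```text
5.4667 [ 538.5 -306.9  116.3] [ 3.1399e+00  1.1000e-03 -1.6580e+00]
b1 blue [ 625.2 -307.1] [108.  78.] -5.01 gripyaw -1.6582 from tcp [ 538.5 -306.9  116.3] -1.658 (array([-0.7380485 , -8.64031203]), np.float64(0.00018027843541390531))
w1 blue [ 451.9 -145.6] [87.7 53.6] 4.25 gripyaw -1.4966 from tcp [ 536.5 -220.3  205.2] -1.5709 (array([-7.47330156,  8.45737531]), np.float64(-0.0742991354095266))
w1 blue [ 625.6 -306.4] [107.1  77.8] -4.74 gripyaw -1.6535 from tcp [ 536.5 -220.3  205.2] -1.5709 (array([ 8.6106286 , -8.90741438]), np.float64(0.08262009174855622))
w1 yel [ 623.5 -149. ] [109.6  80. ] -9.72 gripyaw -1.7404 from tcp [ 536.5 -220.3  205.2] -1.5709 (array([-7.13014852, -8.69580863]), np.float64(0.1694407411817933))
p1 yel [ 624.1 -147.5] [108.8  80. ] -9.9 gripyaw -1.7436 from tcp [623.7   6.2 149.6] -1.4568 (array([15.27953316,  1.71567747]), np.float64(0.2868122108641946))
p2 yel [ 623.6 -147.5] [109.8  80.5] -9.71 gripyaw -1.7402 from tcp [624.5  12.5 120.5] -1.455 (array([15.88318661,  1.94311297]), np.float64(0.28520642402886653))
w1 z 39.6 ctr [623.6   8.4] size [95.4 54.3] yaw deg 6.65 gripyaw -1.4548 mean [625.5   9. ]
  tcp [ 536.5 -220.3  205.2] yaw -1.5709 shift cm, turn (array([-22.87502177,  -8.70950147]), np.float64(-0.11616108994599483))
w2 z 39.6 ctr [623.8  11.6] size [94.9 53.3] yaw deg 6.33 gripyaw -1.4603 mean [625.3  11.8]
  tcp [534.8 180.  205.3] yaw -1.571 shift cm, turn (array([16.8328434 , -8.89340094]), np.float64(-0.11065459688449142))
w2 z 29.8 ctr [623.3 155.1] size [54.9 54.9] yaw deg 9.27 gripyaw -1.4089 mean [624.6 154.7]
  tcp [534.8 180.  205.3] yaw -1.571 shift cm, turn (array([ 2.48834195, -8.84356095]), np.float64(-0.16201821917003634))
p1 z 29.6 ctr [623.5 154.4] size [55.1 56. ] yaw deg 9.2 gripyaw -1.4102 mean [624.4 155. ]
  tcp [623.7   6.2 149.6] yaw -1.4568 shift cm, turn (array([-14.72735798,  -1.66461456]), np.float64(-0.046605604049151816))
```

View pics/b1.png

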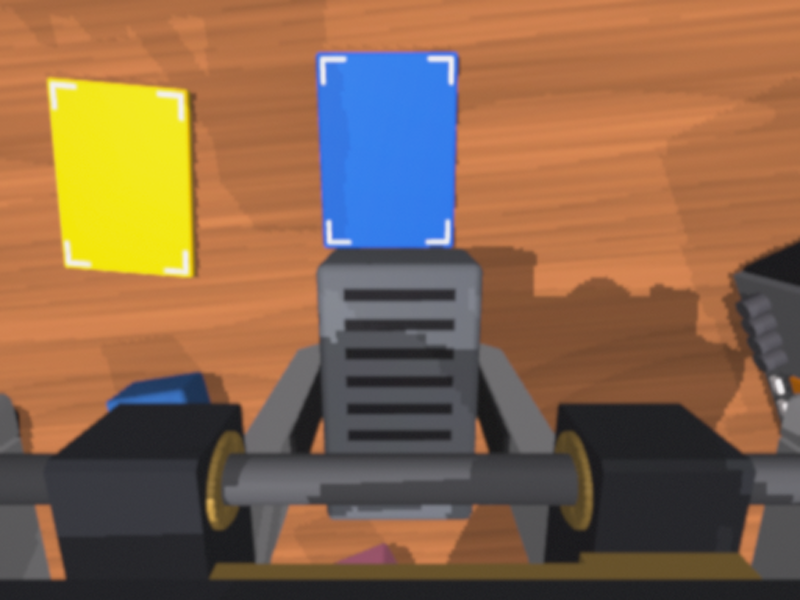

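{"op": "arm_command", "data": {"steps": [[0,[-0.25,-2.9,0],0],[0,[-0.25,-2.9,1],0],[0,[-0.24,-2.85,2],0],[0,[0,0,3],0],[0,[0,0,2.5],0]]}}

```text
clock: 5.93
eef_pos: [627.6, -303.0, 29.9]
eef_rot: [3.141, 0.001, -1.652]
wrist_force: [-1.0, -0.1, -5.8]
finger_gap: 53.8
```

{"op": "arm_command", "data": {"steps": [[0,[0,0,0.5],0],[0,[0,0,0],0],[0,[0,0,0],0],[0,[0,0,0],0]]}}

```text
clock: 6.27
eef_pos: [627.5, -305.7, 29.9]
eef_rot: [-3.139, -0.001, -1.655]
wrist_force: [0.2, 0.4, -5.5]
finger_gap: 54.1
```

{"op": "arm_command", "data": {"steps": [[0,[0.14,0.2,0.5],0],[0,[0,0,0.5],0],[0,[0,0,0.3],0],[0,[0,0,0],0],[0,[0,0,0],0]]}}

```text
clock: 6.68
eef_pos: [624.4, -306.8, 14.5]
eef_rot: [-3.142, -0.0, -1.655]
wrist_force: [-0.7, -0.5, -4.2]
finger_gap: 53.8
```

{"op": "arm_command", "data": {"steps": [[0,[0,0,0.1],0],[0,[0,0,0],0],[0.85,[0,0,0],0],[0.85,[0,0,0],0],[0.85,[0,0,0],0]]}}

```text
clock: 7.1
eef_pos: [624.6, -306.8, 13.7]
eef_rot: [-3.141, -0.0, -1.655]
wrist_force: [1.3, -0.3, 0.3]
finger_gap: 70.3
```

{"op": "arm_command", "data": {"steps": [[0.85,[0,0,0],0],[0.85,[0,0,-2],0],[0.85,[0,0,-3.8],0],[0.85,[0,0,-4],0],[1,[0,0,-4],0]]}}

```text
clock: 7.52
eef_pos: [624.1, -306.6, 152.9]
eef_rot: [3.141, 0.0, -1.655]
wrist_force: [-0.2, 0.8, -0.2]
finger_gap: 83.8
```

{"op": "arm_command", "data": {"steps": [[1,[0,0,0],0],[1,[0,0,0],0]]}}

```text
clock: 7.68
eef_pos: [625.3, -307.2, 154.3]
eef_rot: [-3.137, -0.002, -1.655]
wrist_force: [-0.6, 0.4, -0.6]
finger_gap: 93.2
```

```bash
python3 - <<'E'
from h import *
shot('b2'); plate('b2','blue'); top('b2',46,(625,-307))
E
```

```text
7.6833 [ 625.3 -307.2  154.3] [-3.1371e+00 -2.0000e-03 -1.6550e+00]
b2 z 45.6 ctr [ 623.5 -306.6] size [94.8 53.2] yaw deg -4.84 gripyaw -1.6553 mean [ 625.6 -306.7]
  tcp [ 625.3 -307.2  154.3] yaw -1.655 shift cm, turn (array([-0.04716592,  0.18302678]), np.float64(0.0003474474058422494))
```

View pics/b2.png

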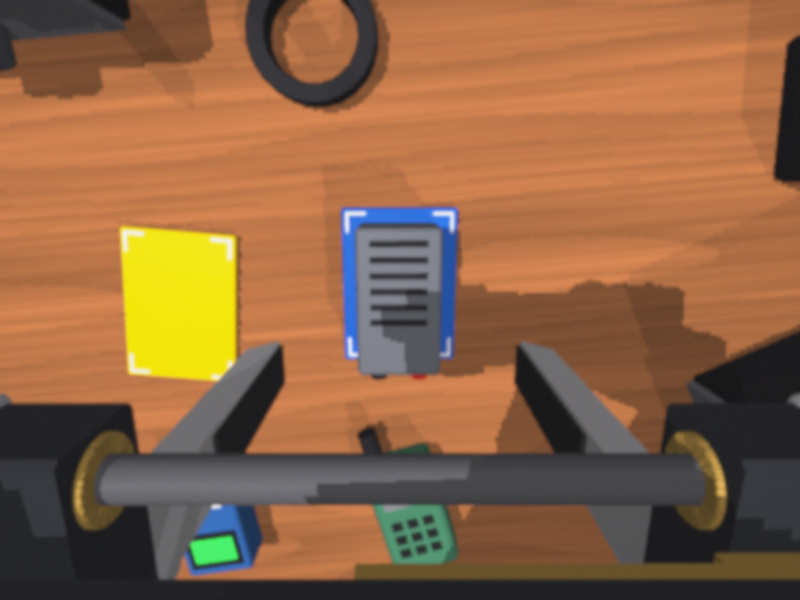

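```bash
cat >> h.py <<'E'
def crop(name,u0,v0,u1,v1):
    p,d,s=load(name); q=p[v0:v1,u0:u1,::-1]; k=min(800//q.shape[1],600//q.shape[0]); cv2.imwrite(f'pics/{name}_c.png',cv2.resize(q,None,fx=k,fy=k,interpolation=cv2.INTER_CUBIC)); print('scale',k,'origin',u0,v0)
E
python3 - <<'E'
from h import *
crop('b2',205,125,305,245)
E
```

```text
scale 5 origin 205 125
```

View pics/b2_c.png

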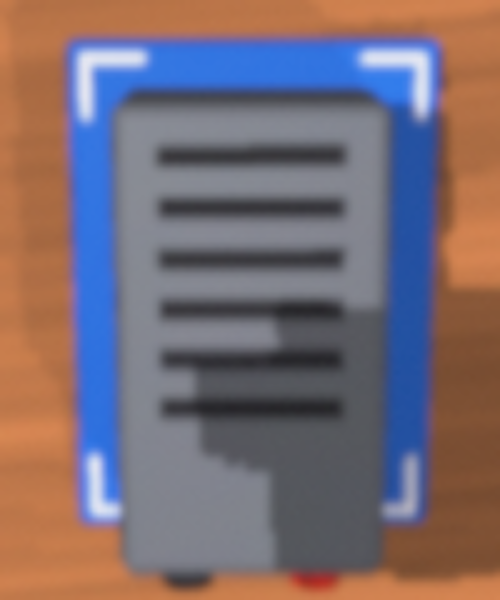

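```bash
cat >> h.py <<'E'
def corners(name,pts,z,k,u0,v0):
    c=manip.calibration('wrist'); p,d,s=load(name); q=np.array(pts,float)
    W=px2w(u0+(q[:,0]+.5)/k-.5,v0+(q[:,1]+.5)/k-.5,z,c,s)[:,:2]
    tl,tr,bl,br=W; ax=(tl+tr)/2-(bl+br)/2; ay=(tl+bl)/2-(tr+br)/2
    print(W.mean(0).round(1),'len',np.hypot(*ax).round(1),'wid',np.hypot(*ay).round(1),'yaw',np.degrees([np.arctan2(ax[1],ax[0]),np.arctan2(-ay[0],ay[1])]).round(2))
E
python3 - <<'E'
from h import *
corners('b2',[(70,40),(437,40),(82,521),(424,521)],6,5,205,125)
corners('b2',[(117,104),(389,101),(125,572),(382,572)],46,5,205,125)
E
```

```text
[ 626.2 -307.1] len 108.5 wid 78.3 yaw [-4.91 -4.87]
[ 623.4 -306.8] len 94.7 wid 51.8 yaw [-4.79 -4.57]
```

{"op": "arm_command", "data": {"steps": [[1,[0,0,3.9],0],[1,[0,0,3.9],0],[1,[0,0,3.9],0],[0.5,[0,0,2.2],0],[0,[0,0,0],0]]}}

```text
clock: 8.15
eef_pos: [620.8, -304.9, 4.4]
eef_rot: [3.131, 0.005, -1.655]
wrist_force: [-1.8, -7.6, -6.9]
finger_gap: 84.0
```

{"op": "arm_command", "data": {"steps": [[0,[0,0,0],0],[0,[0,0,0],0],[0,[0,0,0],0],[0,[0,0,0],0],[0,[0,0,0],0]]}}

```text
clock: 8.57
eef_pos: [625.0, -306.9, 14.0]
eef_rot: [-3.14, -0.001, -1.655]
wrist_force: [-0.6, -0.1, 4.4]
finger_gap: 53.7
```

{"op": "arm_command", "data": {"steps": [[0,[0,0,0],0],[0,[0,0,-0.4],0],[0,[0,0,0],0],[0,[0,0,0],0]]}}

```text
clock: 8.9
eef_pos: [624.2, -306.6, 16.2]
eef_rot: [3.141, 0.0, -1.655]
wrist_force: [-0.4, 0.2, -5.0]
finger_gap: 54.0
```

{"op": "arm_command", "data": {"steps": [[0,[0,-0.25,0],0],[0,[0,0,0],0],[0,[0,0,0.2],0],[0,[0,0,0.1],0],[0,[0,0,0],0]]}}

```text
clock: 9.32
eef_pos: [627.1, -307.0, 14.0]
eef_rot: [-3.141, -0.0, -1.655]
wrist_force: [-2.4, 1.6, 1.9]
finger_gap: 53.2
```

{"op": "arm_command", "data": {"steps": [[0,[0,0,0],0],[0.85,[0,0,0],0],[0.85,[0,0,0],0],[0.85,[0,0,0],0],[0.85,[0,0,0],0]]}}

```text
clock: 9.73
eef_pos: [626.9, -307.0, 13.4]
eef_rot: [-3.141, -0.0, -1.655]
wrist_force: [-0.6, 0.1, -0.1]
finger_gap: 77.2
```

{"op": "arm_command", "data": {"steps": [[0.85,[0,0,-2],0],[0.85,[0,0,-3.8],0],[0.85,[0,0,-4],0],[1,[0,0,-3],0],[1,[0,0,-1],0]]}}

```text
clock: 10.15
eef_pos: [628.3, -307.7, 157.5]
eef_rot: [-3.135, -0.003, -1.655]
wrist_force: [0.3, 0.3, 0.1]
finger_gap: 89.4
```

{"op": "arm_command", "data": {"steps": [[1,[0,0,0],0],[1,[0,0,0],0]]}}

```text
clock: 10.32
eef_pos: [626.7, -306.9, 150.5]
eef_rot: [3.141, 0.0, -1.655]
wrist_force: [0.3, 0.7, -0.5]
finger_gap: 93.7
```

```bash
python3 - <<'E'
from h import *
shot('b3'); top('b3',46,(625,-307)); crop('b3',205,125,305,245)
E
```

```text
10.3167 [ 626.7 -306.9  150.5] [ 3.1409e+00  2.0000e-04 -1.6550e+00]
b3 z 45.6 ctr [ 625.7 -306.6] size [94.6 53. ] yaw deg -4.71 gripyaw -1.6531 mean [ 627.9 -306.8]
  tcp [ 626.7 -306.9  150.5] yaw -1.655 shift cm, turn (array([-0.01545454,  0.09605422]), np.float64(-0.0019535502648559966))
scale 5 origin 205 125
```

View pics/b3_c.png

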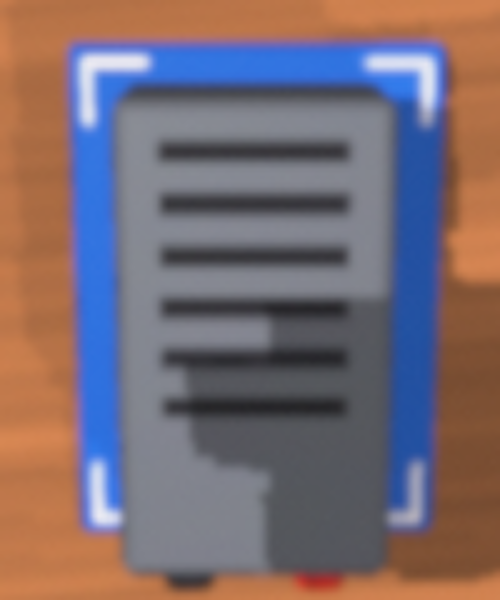

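```bash
python3 - <<'E'
from h import *
corners('b3',[(71,44),(444,44),(84,530),(431,530)],6,5,205,125)
corners('b3',[(117,100),(393,98),(126,572),(387,572)],46,5,205,125)
c=manip.calibration('wrist')
top('w2',36,(458,160))
s=manip.read_state(); print(at(460-s['eef_pos'][0],162-s['eef_pos'][1],0,s['eef_rot'][2]))
E
```

```text
[ 626.  -307.2] len 108.7 wid 78.6 yaw [-4.82 -4.85]
[ 625.5 -306.7] len 94.2 wid 51.8 yaw [-4.65 -4.64]
w2 z 35.5 ctr [460.  162.3] size [95.8 53.8] yaw deg 9.8 gripyaw -1.3997 mean [461.2 162.5]
  tcp [534.8 180.  205.3] yaw -1.571 shift cm, turn (array([1.76521244, 7.48576121]), np.float64(-0.17127083974529844))
(array([-45.2978632 ,  20.51286956]), 0)
```

{"op": "arm_command", "data": {"steps": [[1,[-3.4,1.54,0],0],[1,[-3.5,1.58,0],0],[1,[-3.5,1.58,0],0],[1,[-3.5,1.58,0],0],[1,[-3.5,1.58,0],0]]}}

```text
clock: 10.78
eef_pos: [561.4, -125.2, 149.1]
eef_rot: [3.138, 0.001, -1.655]
wrist_force: [1.2, 0.0, -0.2]
finger_gap: 93.9
```

{"op": "arm_command", "data": {"steps": [[1,[-3.5,1.58,0],0],[1,[-3.5,1.58,0],0],[1,[-3.5,1.58,0],0],[1,[-3.5,1.58,0],0],[1,[-3.5,1.58,0],0]]}}

```text
clock: 11.2
eef_pos: [497.4, 55.5, 149.5]
eef_rot: [3.138, -0.0, -1.655]
wrist_force: [0.8, 0.7, 1.1]
finger_gap: 94.0
```

{"op": "arm_command", "data": {"steps": [[1,[-3.5,1.58,0],0],[1,[-3.5,1.58,0],-0.085],[1,[-3.4,1.8,0],-0.085],[1,[0,0,0],-0.085],[1,[0,0,0],0]]}}

```text
clock: 11.62
eef_pos: [454.1, 161.7, 149.8]
eef_rot: [3.139, -0.0, -1.393]
wrist_force: [0.5, 0.0, -0.3]
finger_gap: 94.1
```

```bash
python3 - <<'E'
from h import *
shot('t1'); top('t1',36,(460,162))
E
```

```text
11.6167 [454.1 161.7 149.8] [ 3.1386e+00 -3.0000e-04 -1.3928e+00]
t1 z 35.6 ctr [459.3 162.2] size [95.4 53.2] yaw deg 10.0 gripyaw -1.3963 mean [461.1 162.5]
  tcp [454.1 161.7 149.8] yaw -1.3928 shift cm, turn (array([ 0.03941388, -0.51665891]), np.float64(0.003458882717709555))
```

View pics/t1.png

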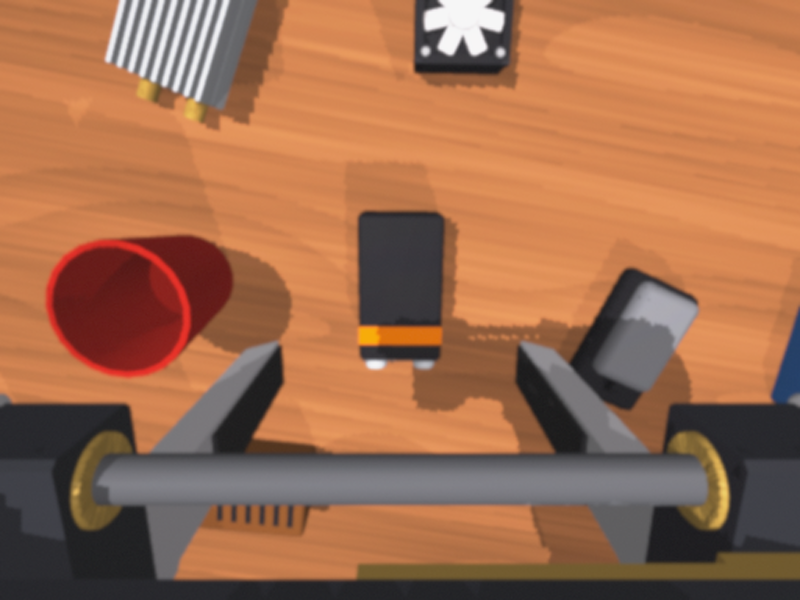

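{"op": "arm_command", "data": {"steps": [[1,[0.04,-0.5,3],0],[1,[0,0,3.5],0],[1,[0,0,3.5],0],[1,[0,0,2.5],0],[1,[0,0,1.2],0]]}}

```text
clock: 12.08
eef_pos: [458.8, 159.1, 10.2]
eef_rot: [3.136, -0.001, -1.405]
wrist_force: [0.2, 0.5, -0.0]
finger_gap: 94.0
```

{"op": "arm_command", "data": {"steps": [[0.8,[0,0,0.4],0],[0,[0,0,0],0],[0,[0,0,0],0],[0,[0,0,0],0],[0,[0,0,0],0]]}}

```text
clock: 12.5
eef_pos: [461.2, 160.9, 11.4]
eef_rot: [-3.14, 0.0, -1.401]
wrist_force: [0.4, -0.2, -0.1]
finger_gap: 64.0
```

{"op": "arm_command", "data": {"steps": [[0,[0,0,0],0],[0,[0,0,0],0],[0,[0,0,0],0],[0,[0,0,0],0],[0,[0,0,0],0]]}}

```text
clock: 12.92
eef_pos: [460.9, 161.0, 11.1]
eef_rot: [-3.141, 0.0, -1.4]
wrist_force: [-2.3, 0.1, 6.8]
finger_gap: 53.7
```

{"op": "arm_command", "data": {"steps": [[0,[0,0,-1],0],[0,[0,0,-2.5],0],[0,[0,0,-3],0.085],[0,[0,0,-3],0.085],[0,[0,0,-1.5],0.084]]}}

```text
clock: 13.33
eef_pos: [461.2, 161.1, 124.2]
eef_rot: [-3.138, 0.001, -1.658]
wrist_force: [0.7, 0.4, -3.2]
finger_gap: 54.0
```

{"op": "arm_command", "data": {"steps": [[0,[3.4,-1.53,0],0],[0,[3.5,-1.58,0],0],[0,[3.5,-1.58,0],0],[0,[3.5,-1.58,0],0],[0,[3.5,-1.58,0],0]]}}

```text
clock: 13.75
eef_pos: [524.4, -20.8, 121.0]
eef_rot: [3.141, -0.0, -1.654]
wrist_force: [1.1, 0.1, -3.0]
finger_gap: 54.2
```

{"op": "arm_command", "data": {"steps": [[0,[3.5,-1.58,0],0],[0,[3.5,-1.58,0],0],[0,[3.5,-1.58,0],0],[0,[3.5,-1.58,0],0],[0,[3.5,-1.58,0],0]]}}

```text
clock: 14.17
eef_pos: [588.5, -201.8, 120.8]
eef_rot: [3.141, 0.0, -1.654]
wrist_force: [1.1, 0.1, -2.4]
finger_gap: 53.9
```

{"op": "arm_command", "data": {"steps": [[0,[3.5,-1.58,0],0],[0,[3.5,-1.58,0],0],[0,[2,-1,0],0],[0,[0,0,0],0],[0,[0,0,0],0]]}}

```text
clock: 14.58
eef_pos: [622.0, -293.9, 119.9]
eef_rot: [3.14, 0.001, -1.655]
wrist_force: [-0.5, 0.9, -3.5]
finger_gap: 53.8
```

```bash
python3 - <<'E'
from h import *
shot('t2'); s=manip.read_state(); print(s['finger_gap'],at(627-s['eef_pos'][0],-306.8-s['eef_pos'][1],-1.654-s['eef_rot'][2],s['eef_rot'][2]))
E
```

```text
14.5833 [ 622.  -293.9  119.9] [ 3.1403e+00  6.0000e-04 -1.6555e+00]
53.834501304563716 (array([ 1.34997048, -0.60689966]), np.float64(-0.00036513626935463783))
```

View pics/t2.png

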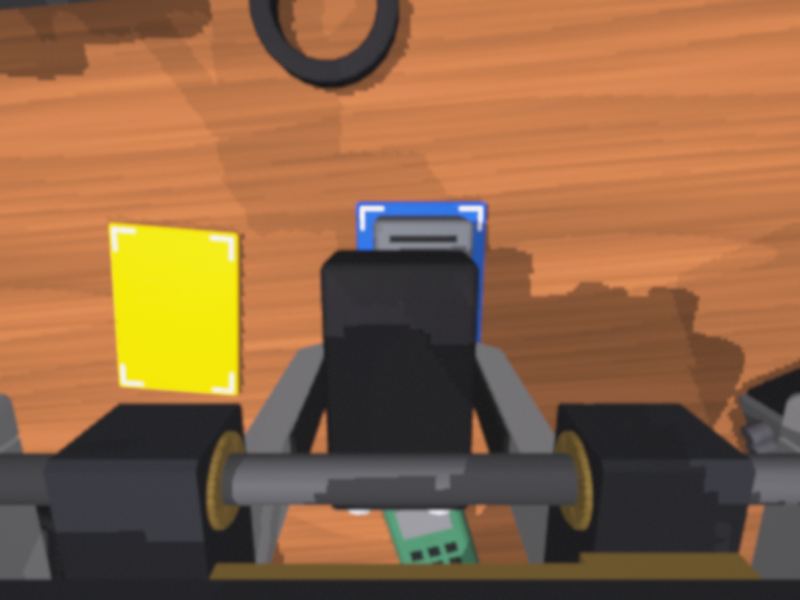

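{"op": "arm_command", "data": {"steps": [[0,[1.35,-0.61,1],0],[0,[0,0,2],0],[0,[0,0,1.8],0],[0,[0,0,0.7],0],[0,[0,0,0],0]]}}

```text
clock: 15.05
eef_pos: [626.7, -305.6, 63.9]
eef_rot: [3.138, 0.001, -1.653]
wrist_force: [-0.3, -0.2, -3.0]
finger_gap: 54.1
```

{"op": "arm_command", "data": {"steps": [[0,[0,0,0],0],[0,[0,0,0],0],[0,[0,0,0],0]]}}

```text
clock: 15.3
eef_pos: [628.0, -307.1, 67.0]
eef_rot: [-3.14, -0.001, -1.654]
wrist_force: [-0.4, -0.1, -3.0]
finger_gap: 53.6
```

{"op": "arm_command", "data": {"steps": [[0,[-0.02,0.1,0.4],0],[0,[0,0,0.3],0],[0,[0,0,0.15],0],[0,[0,0,0],0],[0,[0,0,0],0]]}}

```text
clock: 15.72
eef_pos: [626.5, -306.8, 57.2]
eef_rot: [-3.142, 0.0, -1.654]
wrist_force: [-2.5, 0.3, 1.2]
finger_gap: 53.7
```

Contact (force went from -3 to +1). Release and check.

{"op": "arm_command", "data": {"steps": [[0,[0,0,0],0],[0.85,[0,0,0],0],[0.85,[0,0,0],0],[0.85,[0,0,0],0],[0.85,[0,0,0],0]]}}

```text
clock: 16.13
eef_pos: [626.5, -306.9, 57.0]
eef_rot: [-3.141, -0.0, -1.654]
wrist_force: [-0.5, -0.5, -0.9]
finger_gap: 77.0
```

{"op": "arm_command", "data": {"steps": [[0.85,[0,0,-1.5],0],[0.85,[0,0,-3.5],0],[0.85,[0,0,-3.5],0],[1,[0,0,-3],0],[1,[0,0,-1.5],0]]}}

```text
clock: 16.55
eef_pos: [627.3, -307.2, 191.8]
eef_rot: [-3.137, -0.002, -1.654]
wrist_force: [-0.3, 0.6, -0.6]
finger_gap: 90.1
```

{"op": "arm_command", "data": {"steps": [[1,[0,0,0],0],[1,[0,0,0],0],[1,[0,0,0],0]]}}

```text
clock: 16.8
eef_pos: [626.1, -306.5, 185.2]
eef_rot: [3.14, 0.001, -1.654]
wrist_force: [0.1, 0.0, 0.2]
finger_gap: 94.1
```

```bash
python3 - <<'E'
from h import *
shot('t3'); top('t3',82,(625,-307)); crop('t3',205,125,305,245)
E
```

```text
16.8 [ 626.1 -306.5  185.2] [ 3.1395e+00  9.0000e-04 -1.6540e+00]
t3 z 81.6 ctr [ 624.7 -306.6] size [95.3 53.5] yaw deg -4.79 gripyaw -1.6544 mean [ 626.7 -306.5]
  tcp [ 626.1 -306.5  185.2] yaw -1.654 shift cm, turn (array([0.01306203, 0.13696634]), np.float64(0.00039279906525546693))
scale 5 origin 205 125
```

View pics/t3_c.png

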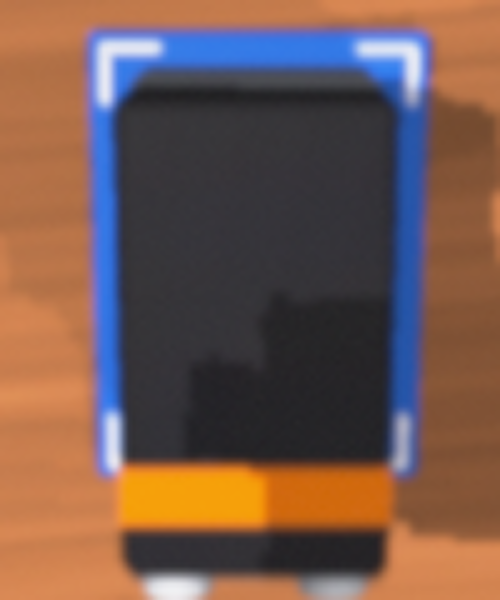

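{"op": "arm_command", "data": {"steps": [[1,[-2.35,2.97,0],0],[1,[-2.35,2.97,0],0],[1,[-2.35,2.97,0],0],[1,[-2.35,2.97,0],0],[1,[-2.35,2.97,1],0]]}}

```text
clock: 17.27
eef_pos: [486.9, -176.3, 176.8]
eef_rot: [-3.141, -0.0, -1.654]
wrist_force: [1.0, 0.4, 1.1]
finger_gap: 93.8
```

{"op": "arm_command", "data": {"steps": [[1,[-2.35,2.97,1.5],0],[1,[0,0,1],-0.08],[1,[0,0,0],-0.08],[1,[0,0,0],0],[1,[0,0,0],0]]}}

```text
clock: 17.68
eef_pos: [460.5, -151.5, 151.4]
eef_rot: [3.141, 0.0, -1.496]
wrist_force: [-0.1, -0.6, 0.7]
finger_gap: 93.8
```

```bash
python3 - <<'E'
from h import *
shot('c1'); top('c1',32,(460,-151))
E
```

```text
17.6833 [ 460.5 -151.5  151.4] [ 3.1408e+00  4.0000e-04 -1.4965e+00]
c1 z 31.7 ctr [ 459.4 -149.6] size [78.3 49.1] yaw deg 4.32 gripyaw -1.4953 mean [ 460.7 -149.5]
  tcp [ 460.5 -151.5  151.4] yaw -1.4965 shift cm, turn (array([-0.19482123,  0.08972382]), np.float64(-0.0011468897036461811))
```

View pics/c1.png

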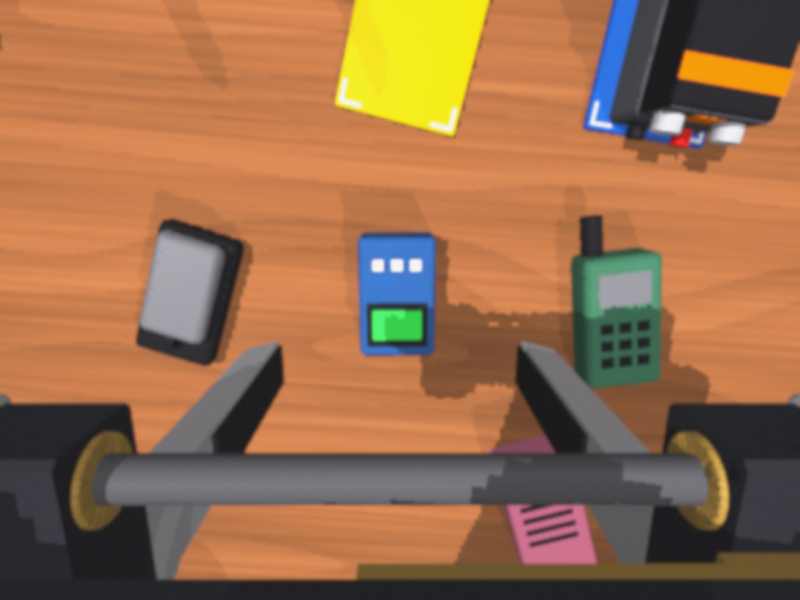

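{"op": "arm_command", "data": {"steps": [[1,[-0.19,0.05,3],0],[1,[0,0,3.5],0],[1,[0,0,3.5],0],[1,[0,0,2.5],0],[1,[0,0,1.2],0]]}}

```text
clock: 18.15
eef_pos: [458.6, -149.2, 11.6]
eef_rot: [3.138, 0.002, -1.497]
wrist_force: [-0.2, 0.2, -0.7]
finger_gap: 94.0
```

{"op": "arm_command", "data": {"steps": [[0.8,[0,0,0.6],0],[0,[0,0,0],0],[0,[0,0,0],0],[0,[0,0,0],0],[0,[0,0,0],0]], "force": 20}}

```text
clock: 18.57
eef_pos: [460.6, -149.9, 10.0]
eef_rot: [-3.14, -0.001, -1.494]
wrist_force: [0.5, -0.3, 0.0]
finger_gap: 64.0
```

{"op": "arm_command", "data": {"steps": [[0,[0,0,0],0],[0,[0,0,0],0],[0,[0,0,0],0],[0,[0,0,0],0],[0,[0,0,0],0]]}}

```text
clock: 18.98
eef_pos: [460.2, -149.7, 9.5]
eef_rot: [-3.141, -0.0, -1.494]
wrist_force: [-2.0, 0.4, 6.5]
finger_gap: 49.9
```

{"op": "arm_command", "data": {"steps": [[0,[0,0,-1],0],[0,[0,0,-3],0],[0,[0,0,-3.8],0.08],[0,[0,0,-3.8],0.08],[0,[0,0,-2.4],0]]}}

```text
clock: 19.4
eef_pos: [460.4, -149.8, 153.0]
eef_rot: [-3.139, -0.001, -1.659]
wrist_force: [0.1, -0.4, -1.8]
finger_gap: 50.0
```

{"op": "arm_command", "data": {"steps": [[0,[2.2,-2.75,0],0],[0,[2.4,-3,0],0],[0,[2.4,-3,0],0],[0,[2.4,-3,0],0],[0,[2.4,-3,0],0]]}}

```text
clock: 19.82
eef_pos: [597.9, -280.6, 149.3]
eef_rot: [3.141, 0.0, -1.654]
wrist_force: [0.6, 0.2, -1.9]
finger_gap: 50.2
```

{"op": "arm_command", "data": {"steps": [[0,[1.6,-2,0],0],[0,[0.8,-1,0],0],[0,[0,0,0],0],[0,[0,0,0],0]]}}

```text
clock: 20.15
eef_pos: [624.7, -305.7, 148.4]
eef_rot: [3.14, 0.001, -1.654]
wrist_force: [0.6, -0.0, -1.9]
finger_gap: 50.1
```

```bash
python3 - <<'E'
from h import *
s=manip.read_state(); print(s['clock'],s['eef_pos'],s['finger_gap'],at(625.5-s['eef_pos'][0],-306.7-s['eef_pos'][1],-1.654-s['eef_rot'][2],s['eef_rot'][2]))
E
```

```text
20.15 [ 624.65547244 -305.72233927  148.43343277] 50.14923864386302 (array([ 0.09038179, -0.09231254]), np.float64(-0.0002968093085140566))
```

{"op": "arm_command", "data": {"steps": [[0,[0.09,-0.05,1],0],[0,[0,0,1.6],0],[0,[0,0,1.2],0],[0,[0,0,0.6],0],[0,[0,0,0],0]]}}

```text
clock: 20.57
eef_pos: [624.6, -306.1, 103.1]
eef_rot: [3.139, 0.001, -1.654]
wrist_force: [-0.1, -0.5, -2.6]
finger_gap: 49.7
```

{"op": "arm_command", "data": {"steps": [[0,[0,0,0],0],[0,[0,0,0],0],[0,[0,0,0],0]]}}

```text
clock: 20.82
eef_pos: [625.8, -306.9, 105.9]
eef_rot: [-3.14, -0.001, -1.654]
wrist_force: [-0.2, -0.1, -3.3]
finger_gap: 49.7
```

{"op": "arm_command", "data": {"steps": [[0,[0,0.02,0.6],0],[0,[0,0,0.4],0],[0,[0,0,0.25],0],[0,[0,0,0],0],[0,[0,0,0],0]]}}

```text
clock: 21.23
eef_pos: [625.2, -306.8, 92.2]
eef_rot: [3.141, 0.0, -1.654]
wrist_force: [1.0, 0.0, -2.7]
finger_gap: 50.0
```

{"op": "arm_command", "data": {"steps": [[0,[0,0,0.1],0],[0,[0,0,0],0],[0.85,[0,0,0],0],[0.85,[0,0,0],0],[0.85,[0,0,0],0]]}}

```text
clock: 21.65
eef_pos: [625.4, -306.9, 91.7]
eef_rot: [-3.141, -0.0, -1.654]
wrist_force: [-0.8, -1.0, -0.3]
finger_gap: 66.5
```

{"op": "arm_command", "data": {"steps": [[0.85,[0,0,0],0],[0.85,[0,0,-1.5],0],[0.85,[0,0,-3.5],0],[0.85,[0,0,-3.5],0],[1,[0,0,-3],0]]}}

```text
clock: 22.07
eef_pos: [625.3, -306.8, 208.9]
eef_rot: [-3.14, -0.0, -1.654]
wrist_force: [0.5, 0.1, 0.1]
finger_gap: 83.6
```

{"op": "arm_command", "data": {"steps": [[1,[0,0,-1],0],[1,[0,0,0],0],[1,[0,0,0],0],[1,[0,0,0],0]]}}

```text
clock: 22.4
eef_pos: [624.8, -306.5, 214.1]
eef_rot: [3.139, 0.001, -1.654]
wrist_force: [-0.0, -0.3, -1.6]
finger_gap: 94.4
```

```bash
python3 - <<'E'
from h import *
shot('c2'); top('c2',114,(625,-307)); crop('c2',205,125,305,245)
s=manip.read_state();print(at(603-s['eef_pos'][0],308-s['eef_pos'][1],0,s['eef_rot'][2]))
E
```

```text
22.4 [ 624.8 -306.5  214.1] [ 3.1387e+00  1.3000e-03 -1.6540e+00]
c2 z 113.7 ctr [ 624.7 -306.6] size [78.5 48.8] yaw deg -4.79 gripyaw -1.6543 mean [ 625.6 -306.6]
  tcp [ 624.8 -306.5  214.1] yaw -1.654 shift cm, turn (array([0.00162421, 0.00658941]), np.float64(0.00031607975583303194))
scale 5 origin 205 125
(array([-61.05969356,   7.27606825]), 0)
```

View pics/c2_c.png

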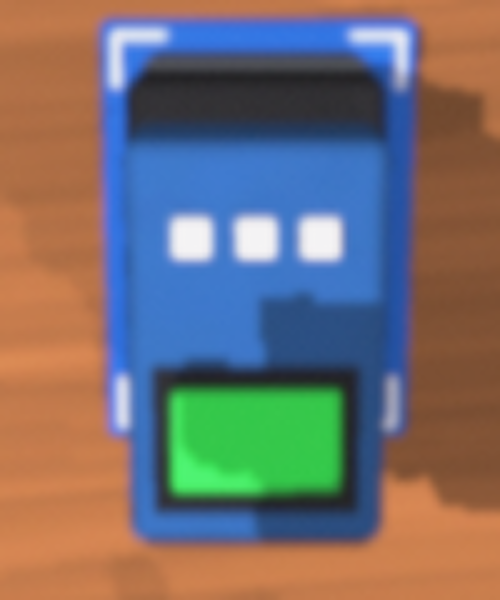

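{"op": "arm_command", "data": {"steps": [[1,[-3.6,0.43,0],0],[1,[-3.9,0.47,0],0],[1,[-3.9,0.47,0],0],[1,[-3.9,0.47,0],0],[1,[-3.9,0.47,0],0]]}}

```text
clock: 22.87
eef_pos: [617.4, -111.7, 214.9]
eef_rot: [3.139, 0.0, -1.654]
wrist_force: [0.1, -0.2, 0.1]
finger_gap: 94.2
```

{"op": "arm_command", "data": {"steps": [[1,[-3.9,0.47,0.8],0],[1,[-3.9,0.47,0.8],0],[1,[-3.9,0.47,0.8],0],[1,[-3.9,0.47,0.8],0],[1,[-3.9,0.47,0.8],0]]}}

```text
clock: 23.28
eef_pos: [610.0, 84.6, 174.6]
eef_rot: [3.139, -0.0, -1.654]
wrist_force: [1.2, -0.1, -0.4]
finger_gap: 93.9
```

{"op": "arm_command", "data": {"steps": [[1,[-3.9,0.47,0.8],0],[1,[-3.9,0.47,0.8],0],[1,[-3.9,0.47,0.8],0],[1,[-3.9,0.47,0],0],[1,[-3.9,0.47,0],0]]}}

```text
clock: 23.7
eef_pos: [602.6, 280.7, 150.3]
eef_rot: [3.139, -0.001, -1.654]
wrist_force: [1.0, 0.8, 0.5]
finger_gap: 94.0
```

{"op": "arm_command", "data": {"steps": [[1,[-2.9,0.47,0],0],[1,[0,0,0],0.07],[1,[0,0,0],0.069],[1,[0,0,0],0],[1,[0,0,0],0]]}}

```text
clock: 24.12
eef_pos: [601.2, 308.1, 151.2]
eef_rot: [3.14, -0.001, -1.791]
wrist_force: [0.4, 0.6, -0.5]
finger_gap: 94.0
```

```bash
python3 - <<'E'
from h import *
shot('a1'); top('a1',40,(601,309.5)); print(manip.read_state()['joints'].round(2))
E
```

```text
24.1167 [601.2 308.1 151.2] [ 3.1401e+00 -1.1000e-03 -1.7910e+00]
a1 z 39.6 ctr [586.5 306.9] size [31.2  2. ] yaw deg -12.47 gripyaw -1.7884 mean [586.7 306.9]
  tcp [601.2 308.1 151.2] yaw -1.791 shift cm, turn (array([0.4332382 , 1.40016964]), np.float64(-0.002552373120737972))
[0.42 0.63 1.18 0.   1.34 2.21]
```

View pics/a1.png

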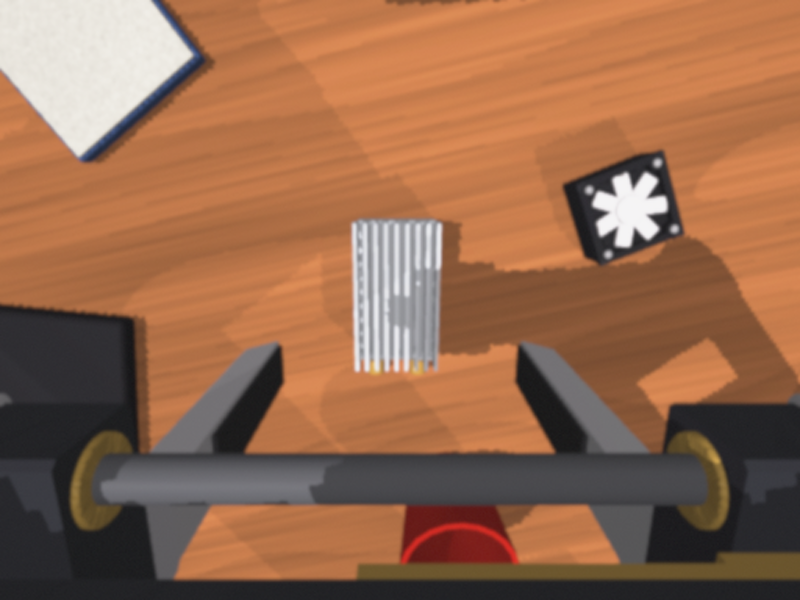

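```bash
python3 - <<'E'
from h import *
crop('a1',215,130,295,245)
top('a1',40,(601,309.5),lo=12,hi=4)
p,d,s=load('a1')
E
```

```text
scale 5 origin 215 130
a1 z 37.9 ctr [608.5 334.4] size [92.2  3.2] yaw deg -12.87 gripyaw -1.7955 mean [610.1 334.1]
  tcp [601.2 308.1 151.2] yaw -1.791 shift cm, turn (array([-2.73104004, -0.13766845]), np.float64(0.004503139555208868))
```

View pics/a1_c.png

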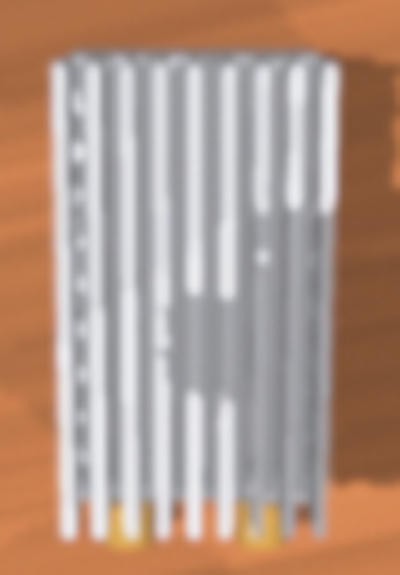

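```bash
python3 - <<'E'
from h import *
corners('a1',[(50,60),(342,60),(59,540),(328,538)],40,5,215,130)
s=manip.read_state();print(s['eef_pos'],s['eef_rot'])
E
```

```text
[600.8 310.3] len 97.4 wid 55.3 yaw [-13.02 -12.43]
[601.31705867 307.89809146 151.53579314] [ 3.14048167e+00 -8.20491432e-04 -1.79099633e+00]
```

{"op": "arm_command", "data": {"steps": [[1,[-0.21,0.08,3],0.002],[1,[0,0,3.5],0],[1,[0,0,3.5],0],[1,[0,0,2.5],0],[1,[0,0,1.2],0]]}}

```text
clock: 24.58
eef_pos: [599.6, 309.3, 11.2]
eef_rot: [3.137, -0.003, -1.794]
wrist_force: [0.0, -0.2, -0.2]
finger_gap: 93.7
```

{"op": "arm_command", "data": {"steps": [[0.8,[0,0,0.6],0],[0,[0,0,0],0],[0,[0,0,0],0],[0,[0,0,0],0],[0,[0,0,0],0]], "force": 25}}

```text
clock: 25.0
eef_pos: [601.9, 310.9, 11.1]
eef_rot: [-3.14, 0.001, -1.795]
wrist_force: [-0.2, -0.1, 0.1]
finger_gap: 64.1
```

{"op": "arm_command", "data": {"steps": [[0,[0,0,0],0],[0,[0,0,0],0],[0,[0,0,0],0],[0,[0,0,0],0],[0,[0,0,0],0]]}}

```text
clock: 25.42
eef_pos: [601.5, 310.6, 10.4]
eef_rot: [-3.141, 0.001, -1.795]
wrist_force: [-1.3, -1.1, 6.2]
finger_gap: 54.0
```

{"op": "arm_command", "data": {"steps": [[0,[0,0,-1],0],[0,[0,0,-2.5],0],[0,[0,0,-3],0],[0,[0,0,-3],0],[0,[0,0,-1.5],-0.054]]}}

```text
clock: 25.83
eef_pos: [602.0, 311.0, 123.8]
eef_rot: [-3.138, 0.002, -1.742]
wrist_force: [0.5, 0.1, -2.2]
finger_gap: 53.7
```

{"op": "arm_command", "data": {"steps": [[0,[3.5,-0.13,0],0],[0,[3.9,-0.14,0],0],[0,[3.9,-0.14,0],0],[0,[3.9,-0.14,0],0],[0,[3.9,-0.14,0],0]]}}

```text
clock: 26.25
eef_pos: [574.8, 119.5, 119.7]
eef_rot: [3.141, -0.0, -1.741]
wrist_force: [0.9, -0.1, -4.2]
finger_gap: 53.8
```

{"op": "arm_command", "data": {"steps": [[0,[3.9,-0.14,0],0],[0,[3.9,-0.14,0],0],[0,[3.9,-0.14,0],0],[0,[3.9,-0.14,0],0],[0,[3.9,-0.14,0],0]]}}

```text
clock: 26.67
eef_pos: [548.7, -73.9, 119.9]
eef_rot: [3.142, 0.0, -1.741]
wrist_force: [0.9, -0.7, -3.3]
finger_gap: 53.5
```

{"op": "arm_command", "data": {"steps": [[0,[3.9,-0.14,0],0],[0,[3.7,-0.14,0],0],[0,[0,0,0],0],[0,[0,0,0],0],[0,[0,0,0],0]]}}

```text
clock: 27.08
eef_pos: [539.3, -147.3, 119.6]
eef_rot: [3.141, 0.0, -1.741]
wrist_force: [-0.4, -0.2, -4.1]
finger_gap: 53.9
```

```bash
python3 - <<'E'
from h import *
shot('y1'); plate('y1','yel');plate('b2','yel');plate('b3','yel');plate('b1','yel')
E
```

```text
27.0833 [ 539.3 -147.3  119.6] [ 3.1413e+00  3.0000e-04 -1.7414e+00]
y1 yel [ 623.5 -149. ] [108.2  79.2] -9.69 gripyaw -1.74 from tcp [ 539.3 -147.3  119.6] -1.7414 (array([-1.26134931, -8.33089046]), np.float64(-0.0014017507630292858))
b2 yel [ 623.9 -149.7] [109.3  80. ] -9.64 gripyaw -1.7391 from tcp [ 625.3 -307.2  154.3] -1.655 (array([-15.68331389,   1.45992889]), np.float64(0.08407629997155208))
b3 yel [ 624.  -149.7] [109.5  80.2] -10.02 gripyaw -1.7457 from tcp [ 626.7 -306.9  150.5] -1.655 (array([-15.63772185,   1.58199819]), np.float64(0.09071446881581369))
b1 yel [ 623.4 -150. ] [109.2  80.3] -9.71 gripyaw -1.7402 from tcp [ 538.5 -306.9  116.3] -1.658 (array([-16.37274278,  -7.09554197]), np.float64(0.08223719846877175))
```

View pics/y1.png

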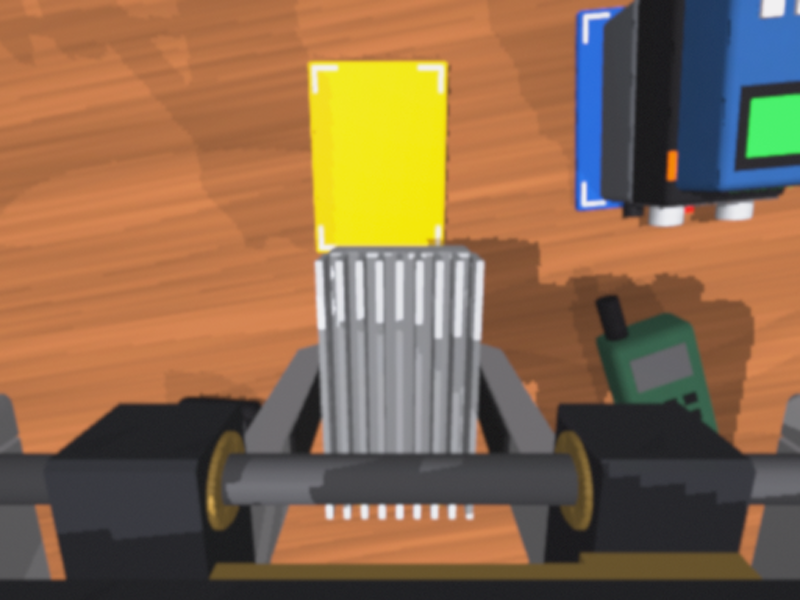

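{"op": "arm_command", "data": {"steps": [[0,[-0.42,-2.9,0],0],[0,[-0.42,-2.9,1],0],[0,[-0.43,-2.68,2],0],[0,[0,0,3],0],[0,[0,0,2],0]]}}

```text
clock: 27.55
eef_pos: [625.5, -147.4, 36.6]
eef_rot: [3.14, 0.0, -1.738]
wrist_force: [-0.7, -0.2, -4.2]
finger_gap: 53.9
```

{"op": "arm_command", "data": {"steps": [[0,[0,0,1],0],[0,[0,0,0],0],[0,[0,0,0],0],[0,[0,0,0],0]]}}

```text
clock: 27.88
eef_pos: [626.0, -149.4, 31.4]
eef_rot: [-3.139, -0.0, -1.74]
wrist_force: [0.0, 0.3, -2.8]
finger_gap: 54.0
```

{"op": "arm_command", "data": {"steps": [[0,[-0.02,0.04,0.6],0],[0,[0,0,0.4],0],[0,[0,0,0.3],0],[0,[0,0,0],0],[0,[0,0,0],0]]}}

```text
clock: 28.3
eef_pos: [624.7, -149.2, 16.4]
eef_rot: [3.142, 0.0, -1.741]
wrist_force: [-0.0, 0.1, -3.5]
finger_gap: 54.0
```

{"op": "arm_command", "data": {"steps": [[0,[0,0,0.1],0],[0,[0,0,0],0],[0.85,[0,0,0],0],[0.85,[0,0,0],0],[0.85,[0,0,0],0]]}}

```text
clock: 28.72
eef_pos: [624.9, -149.3, 15.6]
eef_rot: [-3.141, -0.0, -1.741]
wrist_force: [-0.2, -0.0, -0.5]
finger_gap: 70.8
```

{"op": "arm_command", "data": {"steps": [[0.85,[0,0,0],0],[0.85,[0,0,-1.5],0],[0.85,[0,0,-3.8],0],[0.85,[0,0,-4],0],[1,[0,0,-3.5],0]]}}

```text
clock: 29.13
eef_pos: [624.7, -149.2, 145.7]
eef_rot: [-3.141, -0.0, -1.741]
wrist_force: [0.2, 0.1, 1.0]
finger_gap: 83.9
```

{"op": "arm_command", "data": {"steps": [[1,[0,0,-1],0],[1,[0,0,0],0],[1,[0,0,0],0],[1,[0,0,0],0]]}}

```text
clock: 29.47
eef_pos: [624.0, -149.0, 151.1]
eef_rot: [3.138, 0.0, -1.741]
wrist_force: [-0.9, 0.8, 0.1]
finger_gap: 93.8
```

```bash
python3 - <<'E'
from h import *
shot('y2'); crop('y2',205,125,305,245); top('y2',46,(625,-149),lo=12)
s=manip.read_state();print(at(623.5-s['eef_pos'][0],154.7-s['eef_pos'][1],0,s['eef_rot'][2]))
E
```

```text
29.4667 [ 624.  -149.   151.1] [ 3.1384e+00  4.0000e-04 -1.7410e+00]
scale 5 origin 205 125
y2 z 44.0 ctr [ 621.2 -174. ] size [94.4  3.1] yaw deg -9.78 gripyaw -1.7414 mean [ 623.  -174.3]
  tcp [ 624.  -149.   151.1] yaw -1.741 shift cm, turn (array([ 2.51270127, -0.14978871]), np.float64(0.00041161928304145334))
(array([-29.92104394,   5.19523594]), 0)
```

View pics/y2_c.png

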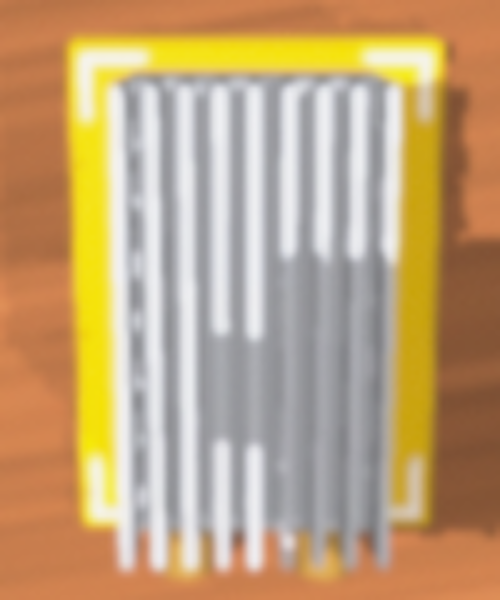

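```bash
python3 - <<'E'
from h import *
corners('y2',[(68,38),(444,38),(82,524),(429,524)],6,5,205,125)
corners('y2',[(107,83),(405,83),(116,572),(392,570)],46,5,205,125)
E
```

```text
[ 624.2 -149. ] len 108.8 wid 79.0 yaw [-9.82 -9.77]
[ 623.9 -148.8] len 97.2 wid 55.4 yaw [-10.    -9.55]
```

{"op": "arm_command", "data": {"steps": [[1,[-3.7,0.65,0],0],[1,[-3.8,0.66,0],0],[1,[-3.8,0.66,0],0],[1,[-3.8,0.66,0],0],[1,[-3.8,0.66,0],0]]}}

```text
clock: 29.93
eef_pos: [623.5, 44.4, 151.7]
eef_rot: [3.139, -0.0, -1.741]
wrist_force: [1.3, 0.4, -0.4]
finger_gap: 94.4
```

{"op": "arm_command", "data": {"steps": [[1,[-3.8,0.66,0],0],[1,[-3.8,0.66,0],0],[1,[-3.3,0.6,0],0],[1,[0,0,0],-0.11],[1,[0,0,0],-0.11]]}}

```text
clock: 30.35
eef_pos: [623.0, 155.4, 151.3]
eef_rot: [3.139, -0.0, -1.514]
wrist_force: [0.7, -0.6, -0.4]
finger_gap: 94.1
```

{"op": "arm_command", "data": {"steps": [[1,[0,0,0],-0.11],[1,[0,0,0],0],[1,[0,0,0],0],[1,[0,0,0],0]]}}

```text
clock: 30.68
eef_pos: [623.7, 153.1, 152.6]
eef_rot: [3.14, -0.0, -1.415]
wrist_force: [-0.2, -0.6, 0.1]
finger_gap: 93.9
```

```bash
python3 - <<'E'
from h import *
shot('f1'); top('f1',30,(623.5,155),rad=60)
E
```

```text
30.6833 [623.7 153.1 152.6] [ 3.1402 -0.     -1.4149]
f1 z 29.6 ctr [623.9 155.2] size [54.6 54.9] yaw deg 8.91 gripyaw -1.4154 mean [624.1 155. ]
  tcp [623.7 153.1 152.6] yaw -1.4149 shift cm, turn (array([-0.20060066, -0.0525454 ]), np.float64(0.000467782191504007))
```

View pics/f1.png

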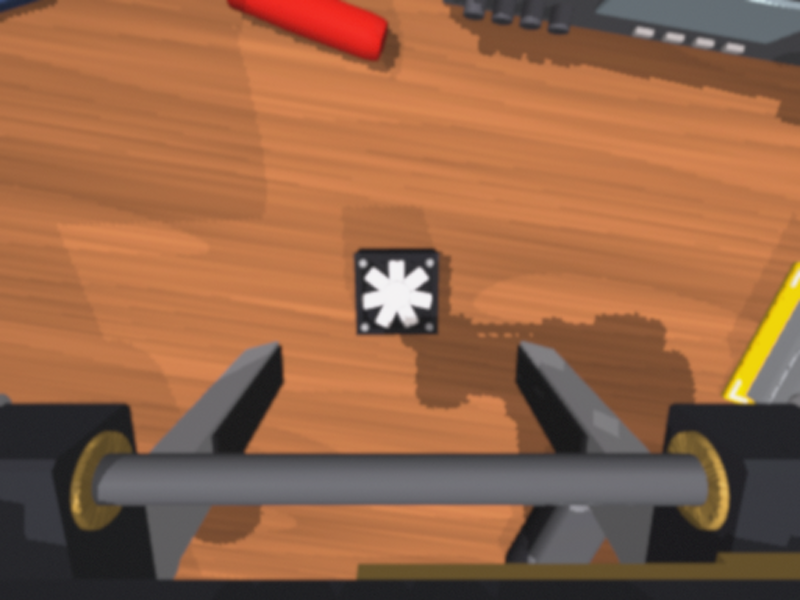

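{"op": "arm_command", "data": {"steps": [[1,[-0.2,-0.02,3],0],[1,[0,0,3.5],0],[1,[0,0,3.5],0],[1,[0,0,2.5],0],[1,[0,0,1.2],0]]}}

```text
clock: 31.15
eef_pos: [622.0, 154.8, 12.5]
eef_rot: [3.137, -0.0, -1.413]
wrist_force: [0.2, -1.0, -0.7]
finger_gap: 94.1
```

{"op": "arm_command", "data": {"steps": [[0.8,[0,0,0.7],0],[0,[0,0,0],0],[0,[0,0,0],0],[0,[0,0,0],0],[0,[0,0,0],0]], "force": 15}}

```text
clock: 31.57
eef_pos: [624.6, 155.5, 11.1]
eef_rot: [-3.139, 0.0, -1.411]
wrist_force: [0.0, -0.1, 0.1]
finger_gap: 64.2
```

{"op": "arm_command", "data": {"steps": [[0,[0,0,0],0],[0,[0,0,0],0],[0,[0,0,0],0],[0,[0,0,0],0],[0,[0,0,0],0]]}}

```text
clock: 31.98
eef_pos: [624.2, 155.4, 10.4]
eef_rot: [-3.14, 0.0, -1.411]
wrist_force: [-1.9, -1.6, 6.4]
finger_gap: 54.8
```

{"op": "arm_command", "data": {"steps": [[0,[0,0,-1],0],[0,[0,0,-2.5],0],[0,[0,0,-3],0.11],[0,[0,0,-3],0.11],[0,[0,0,-2.5],0.11]]}}

```text
clock: 32.4
eef_pos: [623.8, 155.3, 132.2]
eef_rot: [-3.14, 0.0, -1.746]
wrist_force: [0.7, 0.6, -1.8]
finger_gap: 54.7
```

{"op": "arm_command", "data": {"steps": [[0,[3.4,-0.58,0],0],[0,[3.8,-0.65,0],0],[0,[3.8,-0.65,0],0],[0,[3.8,-0.65,0],0],[0,[3.8,-0.65,0],0]]}}

```text
clock: 32.82
eef_pos: [623.2, -35.1, 130.1]
eef_rot: [-3.141, 0.0, -1.741]
wrist_force: [1.0, -0.6, -0.8]
finger_gap: 54.9
```

{"op": "arm_command", "data": {"steps": [[0,[3.8,-0.65,0],0],[0,[3.8,-0.65,0],0],[0,[2.4,-0.4,0],0],[0,[1.3,-0.2,0],0],[0,[0,0,0],0]]}}

```text
clock: 33.23
eef_pos: [622.9, -150.2, 129.7]
eef_rot: [-3.142, -0.0, -1.744]
wrist_force: [0.9, -0.1, -0.6]
finger_gap: 54.6
```

{"op": "arm_command", "data": {"steps": [[0,[0,0,0],0],[0,[0,0,0],0]]}}

```text
clock: 33.4
eef_pos: [623.3, -146.5, 129.6]
eef_rot: [3.141, 0.0, -1.74]
wrist_force: [-0.2, 0.4, -0.6]
finger_gap: 55.0
```

```bash
python3 - <<'E'
from h import *
s=manip.read_state(); print(s['clock'],s['eef_pos'],s['finger_gap'],at(624.2-s['eef_pos'][0],-148.9-s['eef_pos'][1],-1.741-s['eef_rot'][2],s['eef_rot'][2]))
E
```

```text
33.4 [ 623.30673093 -146.4698513   129.56048919] 54.98012721760637 (array([ 0.22453387, -0.12891882]), np.float64(0.0012472238864287277))
```

{"op": "arm_command", "data": {"steps": [[0,[0.2,-0.08,1],0],[0,[0,0,2.2],0],[0,[0,0,2],0],[0,[0,0,0.9],0],[0,[0,0,0.2],0]]}}

```text
clock: 33.82
eef_pos: [622.8, -148.9, 64.1]
eef_rot: [3.138, 0.0, -1.74]
wrist_force: [-0.6, -0.5, -1.1]
finger_gap: 54.7
```

{"op": "arm_command", "data": {"steps": [[0,[0,0,0],0],[0,[0,0,0],0],[0,[0,0,0],0]]}}

```text
clock: 34.07
eef_pos: [624.2, -150.1, 67.7]
eef_rot: [-3.14, -0.0, -1.741]
wrist_force: [-0.0, -0.5, -1.0]
finger_gap: 55.4
```

{"op": "arm_command", "data": {"steps": [[0,[-0.1,-0.02,0.5],0],[0,[0,0,0.3],0],[0,[0,0,0.2],0],[0,[0,0,0],0],[0,[0,0,0],0]]}}

```text
clock: 34.48
eef_pos: [624.0, -149.1, 56.3]
eef_rot: [3.142, 0.0, -1.741]
wrist_force: [-1.2, -0.5, -1.0]
finger_gap: 55.0
```

{"op": "arm_command", "data": {"steps": [[0,[0,0,0],0]]}}

```text
clock: 34.57
eef_pos: [624.0, -149.1, 56.4]
eef_rot: [3.141, -0.0, -1.741]
wrist_force: [-0.1, -0.1, -1.7]
finger_gap: 54.9
```

{"op": "arm_command", "data": {"steps": [[0,[0,0,0.1],0],[0,[0,0,0],0],[0.85,[0,0,0],0],[0.85,[0,0,0],0],[0.85,[0,0,0],0]]}}

```text
clock: 34.98
eef_pos: [624.0, -149.1, 55.4]
eef_rot: [-3.142, 0.0, -1.741]
wrist_force: [-1.1, -0.3, 0.4]
finger_gap: 71.5
```

{"op": "arm_command", "data": {"steps": [[0.85,[0,0,0],0],[0.85,[0,0,-1.5],0],[0.85,[0,0,-3.5],0],[0.85,[0,0,-3.5],0],[1,[0,0,-3],0]]}}

```text
clock: 35.4
eef_pos: [624.0, -149.1, 172.6]
eef_rot: [-3.141, -0.0, -1.741]
wrist_force: [-0.0, -0.3, 0.4]
finger_gap: 83.7
```

{"op": "arm_command", "data": {"steps": [[1,[0,0,-1.5],0],[1,[0,0,0],0],[1,[0,0,0],0],[1,[0,0,0],0]]}}

```text
clock: 35.73
eef_pos: [623.5, -149.0, 183.7]
eef_rot: [3.139, 0.0, -1.741]
wrist_force: [-0.3, -0.4, -0.6]
finger_gap: 93.9
```

```bash
python3 - <<'E'
from h import *
shot('f2'); top('f2',76,(624,-149),rad=60); crop('f2',205,125,305,245)
E
```

```text
35.7333 [ 623.5 -149.   183.7] [ 3.1393e+00  3.0000e-04 -1.7410e+00]
f2 z 75.7 ctr [ 623.3 -148.7] size [54.3 54.9] yaw deg -9.77 gripyaw -1.7413 mean [ 624.4 -149.3]
  tcp [ 623.5 -149.   183.7] yaw -1.741 shift cm, turn (array([-0.02040843,  0.02405862]), np.float64(0.00030610165711508763))
scale 5 origin 205 125
```

View pics/f2_c.png

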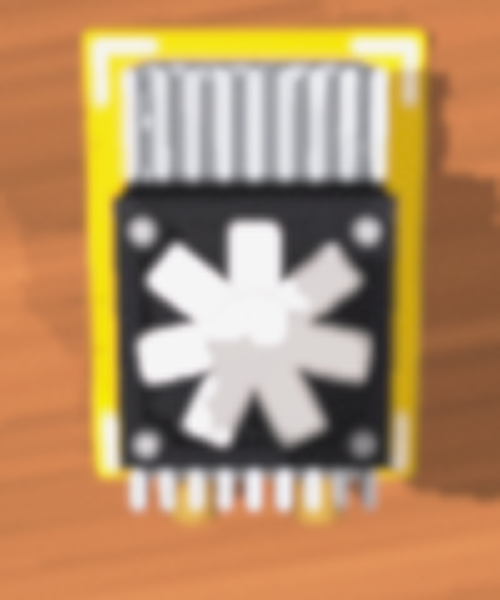

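View pics/f2.png

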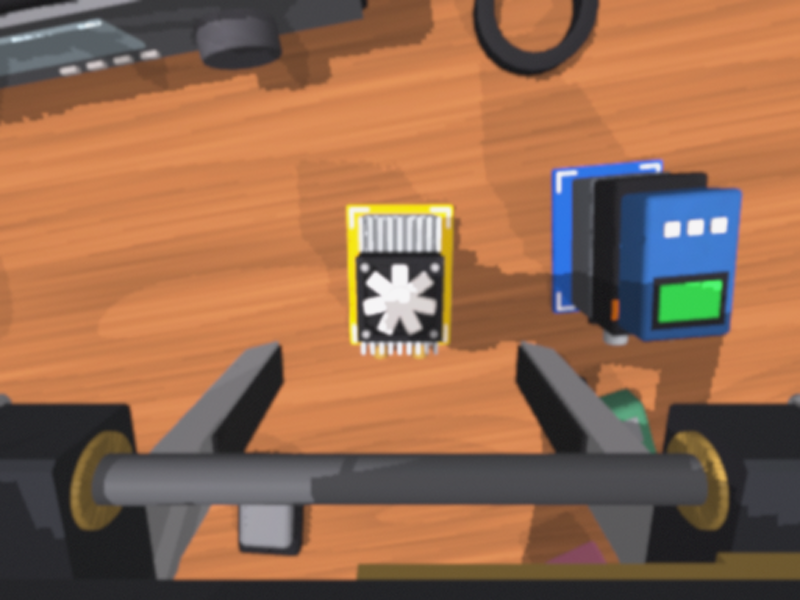

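```bash
python3 - <<'E'
from h import *
p,_=manip.camera('scene'); cv2.imwrite('pics/scene9.png',cv2.resize(p[:,:,::-1],(800,600),interpolation=cv2.INTER_CUBIC))
E
```

```text
(no output)
```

View pics/scene9.png

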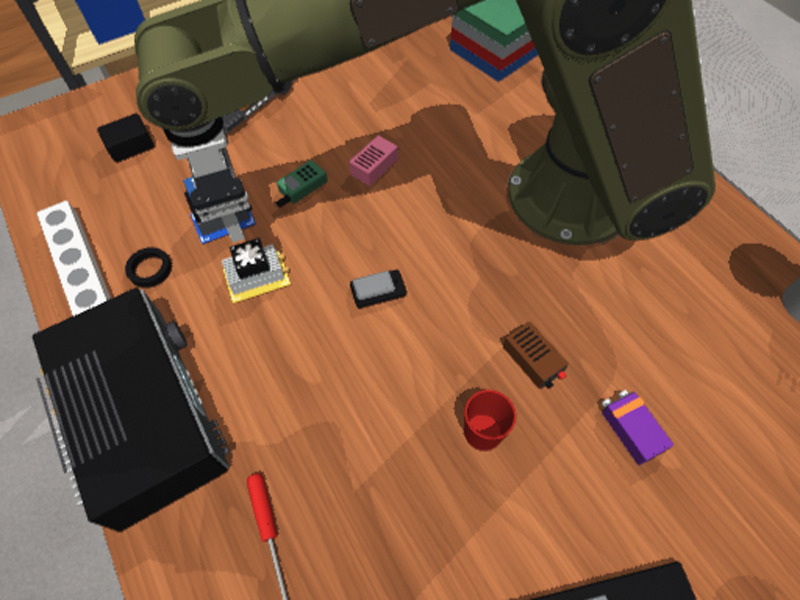

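The scene view shows the cup (490,420), mouse (378,288), handheld (302,182) and the look-alikes exactly where they were. The gripper is clear of both stacks, so I'm handing in.

```bash
python3 -c "
from cell import manip
print(manip.sign_off())"
```

```text
the job is handed in; nothing more can be done
None
```

Both stacks are built and the job is handed in at about 36 s, well under the 134 s limit. `sign_off()` gave no verdict.

- **Blue plate:** the power supply, tuner and frequency counter are stacked in that order. By the wrist camera, each is within about 1 mm and 0.3° of what is below it.
- **Power supply:** it first landed about 2.5 mm off centre, so I gripped it again and shifted it. It then measured within about 0.7 mm of the plate centre.
- **Yellow plate:** the amplifier is within about 0.4 mm of the plate centre, and the fan within about 0.6 mm of the amplifier's middle. Both line up within about 0.3°.
- **Heights:** the depth readings on the power supply, tuner, counter and fan tops matched the expected stack heights to within 0.5 mm. The amplifier's fins gave no clean depth reading, so I measured it from its corners in the picture instead.
- **Left alone:** in the last scene picture the cup, handheld radio, mouse and look-alikes are where they started. The gripper was open and clear of both stacks.
- **Contact to note:** while going back down to grip the power supply, the tool overshot about 10 mm. The wrist force read about 10 N at that moment, well below the limits, and later descents were slowed.

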